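# Fish dropped knobs from the gap and complete the knob kit

## Robot

A 7-joint arm with a two-finger parallel gripper is mounted at the origin on a cart in front of the work surface, level with it; the furniture and walls round the work are solid. World frame = base frame: x ahead of the robot, y to its left, z up, the work surface at z = 0. Lengths are in m, angles in degrees, forces in N, time in s.
With the tool pointing down it reaches from about 0.425 to 0.875 m from the base axis. Payload 4.7 kg.
Tool frame: the origin (TCP) lies midway between the tips of the shut fingers; the grasp point (between the pads) lies 19 mm behind it; z points along the fingers, y is the line along which they close (so a half turn about z gives the same grasp; the last joint's range is limited). The gripper opens to 87 mm and grips with 3 to 60 N. Pads are 19 mm wide; open, the fingers measure 117 mm over their backs; the gripper's body (75 mm by 190 mm) begins 51 mm behind the grasp point.
Start: joints at [-68.978, 18.392, -4.016, 83.108, 1.295, 78.541, -3.26], TCP at [0.225, 0.61, 0.223] pointing down, gripper open.
Joint ranges: [-163.93, 163.93], [-17.29, 119.83], [-79.2, 71.16], [3.27, 140.29], [-89.18, 269.18], [5.43, 117.66], [-154.24, 154.24]. Speed limits (degrees/s): [147.25, 147.25, 180, 180, 180, 180, 180].

## Interface

Orientations are given as [roll, pitch, yaw] about the fixed x, y, z axes, in that order (R = Rz(yaw) Ry(pitch) Rx(roll)).
In Python, from cell import env, viewer, boxes_of, masks_of gives the robot as it stands. The module is installed in compiled form; this text tells all that it offers.
- The arm moves only by the tool apply_moves, never from a script. Its argument "moves" is a list of rows, each a list of 7 numbers: the shift along the tool's x, y, z scaled (see below), then the turn, a rotation vector about the tool's x, y, z scaled (see below), then the opening, from 0 (shut) to 1 (fully open). A call has 1 to 20 rows; each row is the pose to reach, as a shift and turn from the pose commanded when the call began, along the tool's axes at that moment; what a row does not reach only later rows make up. The controller multiplies each number of a shift by 0.2 m and each number of a turn by 1.5 rad. A row lasts 1/10 s, in which the tool goes at most 50 mm and 8.59 degrees, less where a joint would pass 70% of its speed; a pose out of reach is approached as far as the arm can. A call with a number of a shift or a turn outside -1 to 1 is refused whole. A call with a gripper value outside its range is refused whole. The fingers move at their own pace and stop on an object; "grip_force" is the grip in N (left out, the last holds). Time passes only in rows, so rows that repeat a pose let the fingers close. It gives the time, the measured TCP pose, the force, the opening and the grip force at its end, in the units of the state.
- env.get_obs(): the state, without advancing time (a new reading comes with each control period).
- viewer.read_camera(name): name is "scene" or "side" or "wrist"; returns the picture (400x640x3 uint8, red, green, blue); there is no depth.
- viewer.get_calibration(name): a dict with "fov_y" (degrees; the focal length in pixels is half the picture's height over the tangent of half this angle, whatever the lens; pixels are square), "cx", "cy" (the principal point, pixels), "position" and "orientation" of the camera in the world. Camera axes: x right, y up, looking along -z (the intrinsics and any distortion apply to the point x, -y, -z); pixel columns grow to the right and rows downward; lengths in m; the calibration is good to about 2 mm. The wrist camera is an equidistant fisheye: a pixel r from the principal point sees the ray r / f radians off the axis. A picture is of the moment at which its call begins: read the wrist's pose just before it. get_calibration takes no time and is no camera call; for the wrist camera it gives the pose at the moment of the call.
- env.sign_off(): hands the job in; it is judged then, once.
Trained networks look in the newest picture that a camera, given by its name, has taken for a name from the list of things; names that differ only in an ending like _2 or _b are one class to them, and where a whole thing is asked for, a point or a joint stands for the part that bears it (a point fixed in the world has none). Each returns a list of dicts, best first, with "conf" (0 to 1); they miss things now and then, are a little off and sometimes report something else, mostly with a low value. They report only what shows in the picture. A call takes as long as a camera call.
- boxes_of(camera, target): "location" ([column, row] in pixels, amid what is visible of it).
- masks_of(camera, target): "pixels" (400x640 bool, what is visible of it) and "location" ([column, row] in pixels, amid what is visible of it).
The state is a dict: "time_s": time; "qpos": joint angles; "joint_velocities": joint speeds; "effort": joint torques, N m; "tool_pos": TCP position; "tool_rot": TCP orientation; "force": force on the tool from outside, world axes, zero at the start; "wrist_torque": the same for the moment, N m; "grip_width": finger opening in m; "grasp_force": force on a finger pad.
Only numpy, scipy, OpenCV 4.12 (cv2) and the standard library are available. Lean on these libraries where they do the work, as an engineer would, in place of code of your own. Each camera call takes 0.05 s, during which the arm holds its last target. There are 200 camera calls.

## Task

One or two yellow knobs have fallen into the narrow gap between the two bench units: draw them out onto the open bench with the hooked rod, without reaching in with the fingers, and lay the rod back lengthwise on its black mat. Put the knobs you fished out and all the yellow knobs from the grey compartment bin down inside the red tray, side by side on its floor, and leave the tape measure and the marker where they are.

Things in the scene. Friction and masses are not known exactly. Their poses are not given: they have to be found in the camera images.
- station: two bench units fixed side by side. Gap between them: 40 mm wide (x -20 to 20 mm), open above and at the mouth, floor is the bench. Origin: middle of the mouth, on the bench; y runs into the gap (mouth y = 0, closed by a plate at y = 150 mm). Light grey unit x -80 to -20 mm, 90 mm high; dark unit x 20 to 70 mm, 120 mm high; both end at y = 162 mm. A gripper does not fit in.
- rod: bent rod, 130 g: orange handle bar 18 mm wide, 24 mm high (x -160 to -50 mm), then an 8 mm steel bar along x that rises (x -40 to -20 mm) to run with its axis 50 mm above the underside to x = 156 mm, where it is bent straight down to a cross-bar along y, 28 mm long, 8 mm thick, at the level of the underside. Origin under mid-length, z up; rests on handle and cross-bar; centre of mass near x = -60 mm
- rod_hook (a point): middle of the cross-bar at the foot of the rod's bent end (x = 156, y = 0, z = 4 mm of rod)
- mat: black rubber mat fixed on the bench, the rod's place, 360 mm along x, 110 mm along y, 3 mm thick; origin at the centre of its underside
- tray: shallow red tray, loose, 190 mm along x, 212 mm along y, 22 mm high, walls and floor 3 mm thick; origin at the centre of its underside, z up. The small white bits in it are only painted on and can be ignored.
- part_bin: grey fixed bin with 2 x 2 open square compartments, 125 x 125 mm, 16 mm high, walls, dividers and floor 3 mm thick, so that the knobs in it stand 17 mm above its rim; origin at the centre of its underside
- dropped_0: yellow fluted machine knob, a solid cylinder 30 mm in diameter and 30 mm high with a brass foot, 35 g, standing upright; origin at the centre of its underside, z up along its axis. Starts in the station's gap (one or two dropped knobs are present).
- dropped_1: yellow fluted machine knob, a solid cylinder 30 mm in diameter and 30 mm high with a brass foot, 35 g, standing upright; origin at the centre of its underside, z up along its axis. Starts in the station's gap (one or two dropped knobs are present).
- knob_0: yellow fluted machine knob, a solid cylinder 30 mm in diameter and 30 mm high with a brass foot, 35 g, standing upright; origin at the centre of its underside, z up along its axis. Stands in a compartment of the grey bin at the start (three or all four are present).
- knob_1: yellow fluted machine knob, a solid cylinder 30 mm in diameter and 30 mm high with a brass foot, 35 g, standing upright; origin at the centre of its underside, z up along its axis. Stands in a compartment of the grey bin at the start (three or all four are present).
- knob_2: yellow fluted machine knob, a solid cylinder 30 mm in diameter and 30 mm high with a brass foot, 35 g, standing upright; origin at the centre of its underside, z up along its axis. Stands in a compartment of the grey bin at the start (three or all four are present).
- knob_3: yellow fluted machine knob, a solid cylinder 30 mm in diameter and 30 mm high with a brass foot, 35 g, standing upright; origin at the centre of its underside, z up along its axis. Stands in a compartment of the grey bin at the start (three or all four are present).
- tape_measure: yellow tape measure, 35 x 75 mm, 62 mm high, a bystander; origin at the centre of its underside
- marker_blue: blue and white marker lying on the bench, 12 mm thick, 138 mm long along its y, a bystander; origin at the centre of its underside

How it is judged:
By the outcome, as a careful person would: the job done as asked, in the order asked, and still so for the second after the job is handed in, with the robot touching nothing.
Of dropped_0, dropped_1 only 1 to 2 are there at a start; the rules pass over those that are not, and their reading is None.
Of knob_0, knob_1, knob_2, knob_3 only 3 to 4 are there at a start; the rules pass over those that are not, and their reading is None.
At some moment in a run one of tray, knob_0, knob_1, knob_2, knob_3 may be knocked a few centimetres aside while the robot is not near it.
It also fails if it takes over 210 s, if anything falls off the work surface, if the arm or the gripper's body presses on something with over 40 N, if the wrist force passes 120 N, or if a joint passes its speed limit or range.

## Working session

There is one attempt and no reset: what is moved stays moved. The work goes in short steps, Python scripts to look and compute and a tool call to move; the robot and the scene stay as the last step left them, time stands still between calls to the robot, and variables do not carry over. Pictures are saved under pics/ and viewed, at most 14 in all, crops included, and the job is handed in when it is done.

Besides the shell and the picture viewer there is one more tool, called after "Call:" in YAML: its name, and indented under it one key for each argument. apply_moves: Moves the arm, as the interface text tells. Shifts and turns lie within -1 to 1; 1 stands for 0.2 m of shift or 1.5 rad of turn. Its arguments: {"type":"object","properties":{"moves":{"type":"array","items":{"type":"array","items":{"type":"number","minimum":-1,"maximum":1}}},"grip_force":{"type":"number"}},"required":["moves"]}

```bash
mkdir -p pics; cat > h.py <<'E'
import numpy as np, cv2
from scipy.spatial.transform import Rotation as R
from cell import env, viewer, boxes_of, masks_of
def snap(c,name=None):
    cal=viewer.get_calibration(c); im=viewer.read_camera(c)
    if name: cv2.imwrite('pics/'+name+'.png',im[:,:,::-1])
    return im,cal
E
python3 - <<'E'
from h import *
o=env.get_obs();print({k:np.round(v,3) for k,v in o.items()})
ims=[]
for c in ['scene','side','wrist']:
    im,cal=snap(c,'a_'+c); print(c,cal)
E
```

```text
{'time_s': np.float64(0.0), 'qpos': array([-68.981,  18.439,  -4.017,  83.175,   1.297,  78.543,  -3.26 ]), 'joint_velocities': array([ 0.06 ,  0.027,  0.105,  0.089, -0.004,  0.055,  0.064]), 'effort': array([ 0.0000e+00, -4.9129e+01, -4.0400e-01, -3.1253e+01, -6.4000e-02,
        4.4000e-02,  0.0000e+00]), 'tool_pos': array([0.224, 0.609, 0.221]), 'tool_rot': array([-1.79889e+02,  7.00000e-03,  1.59792e+02]), 'force': array([ 0.207,  0.067, -0.333]), 'wrist_torque': array([-0.007,  0.012, -0.035]), 'grasp_force': np.float64(0.0), 'grip_width': np.float64(0.087)}
scene {'fov_y': 51.25177854711962, 'cx': 322.3142139005945, 'cy': 201.14524273558146, 'position': array([-0.14473031, -0.49273961,  1.15407426]), 'orientation': array([ 37.39677871,  -0.35776551, -53.73667228])}
side {'fov_y': 47.97875525355428, 'cx': 327.5092456418514, 'cy': 195.53641026138496, 'position': array([0.49161479, 1.0804362 , 0.7561549 ]), 'orientation': array([  56.47967054,    1.34899381, -178.60205127])}
wrist {'fov_y': 65.70646984690485, 'cx': 318.9605768491423, 'cy': 201.2338350935473, 'position': array([0.14794669, 0.63806771, 0.38246699]), 'orientation': array([-17.25129109,   0.14137587,  69.76128137])}
```

View pics/a_scene.png

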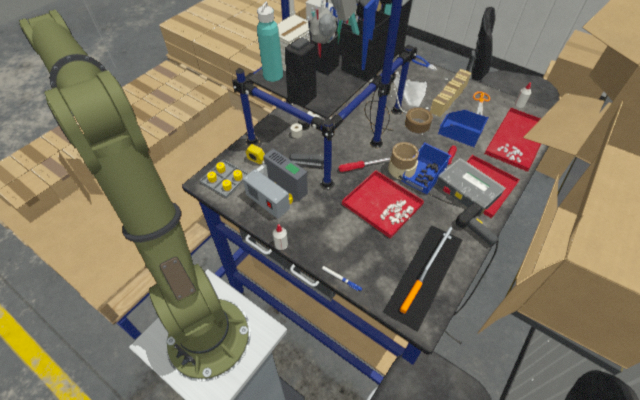

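View pics/a_side.png

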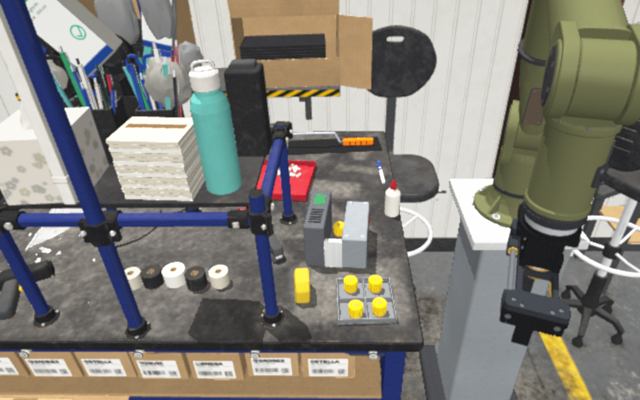

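```bash
cat >> h.py <<'E'
def ray(cal,uv,fish=False):
    f=200/np.tan(np.radians(cal['fov_y']/2)); d=np.array([(uv[0]-cal['cx'])/f,(uv[1]-cal['cy'])/f])
    if fish:
        r=np.hypot(*d); v=np.array([*(d*np.sin(r)/max(r,1e-9)),np.cos(r)])
    else: v=np.array([d[0],d[1],1.])
    return R.from_euler('xyz',cal['orientation'],degrees=True).as_matrix()@(v*[1,-1,-1])
def at(cal,uv,z,fish=False):
    v=ray(cal,uv,fish); p=np.array(cal['position']); return p+v*(z-p[2])/v[2]
def proj(cal,P,fish=False):
    f=200/np.tan(np.radians(cal['fov_y']/2)); M=R.from_euler('xyz',cal['orientation'],degrees=True).as_matrix()
    q=(np.atleast_2d(P)-cal['position'])@M*[1,-1,-1]
    if fish:
        h=np.hypot(q[:,0],q[:,1]); k=f*np.arctan2(h,q[:,2])/np.maximum(h,1e-9)
        return q[:,:2]*k[:,None]+[cal['cx'],cal['cy']]
    return f*q[:,:2]/q[:,2:]+[cal['cx'],cal['cy']]
E
python3 - <<'E'
from h import *
zs={'rod':.03,'rod_hook':.007,'mat':.003,'tray':.01,'part_bin':.016,'dropped_0':.03,'knob_0':.033,'tape_measure':.062,'station':.1,'marker_blue':.012}
for c in ['scene','side']:
    im,cal=snap(c)
    for n,z in zs.items():
        for b in boxes_of(c,n):
            if b['conf']>.3: print(c,n,round(b['conf'],2),np.round(b['location']),np.round(at(cal,b['location'],z),3))
E
```

```text
scene rod 0.65 [415. 287.] [ 0.457 -0.396  0.03 ]
scene rod_hook 0.59 [417. 291.] [ 0.462 -0.407  0.007]
scene mat 0.83 [423. 278.] [ 0.514 -0.4    0.003]
scene mat 0.54 [253. 154.] [0.595 0.368 0.003]
scene tray 0.9 [381. 202.] [ 0.683 -0.146  0.01 ]
scene part_bin 0.66 [226. 178.] [0.441 0.355 0.016]
scene knob_0 0.63 [228. 184.] [0.415 0.316 0.033]
scene knob_0 0.6 [238. 176.] [0.463 0.317 0.033]
scene knob_0 0.51 [213. 177.] [0.406 0.383 0.033]
scene tape_measure 0.55 [251. 156.] [0.542 0.321 0.062]
scene station 0.92 [275. 184.] [0.474 0.144 0.1  ]
scene marker_blue 0.74 [424. 277.] [ 0.513 -0.402  0.012]
scene marker_blue 0.71 [346. 279.] [ 0.367 -0.214  0.012]
side rod 0.62 [354. 140.] [ 0.447 -0.379  0.03 ]
side rod_hook 0.82 [353. 144.] [ 0.452 -0.393  0.007]
side mat 0.77 [326. 145.] [ 0.549 -0.394  0.003]
side mat 0.36 [349. 285.] [0.477 0.321 0.003]
side tray 0.69 [298. 179.] [ 0.633 -0.145  0.01 ]
side dropped_0 0.5 [339. 228.] [0.501 0.139 0.03 ]
side knob_0 0.78 [371. 285.] [0.429 0.351 0.033]
side knob_0 0.67 [350. 284.] [0.476 0.347 0.033]
side knob_0 0.62 [358. 307.] [0.461 0.418 0.033]
side knob_0 0.56 [380. 306.] [0.414 0.414 0.033]
side tape_measure 0.7 [301. 283.] [0.582 0.374 0.062]
side station 0.67 [358. 308.] [0.464 0.48  0.1  ]
side station 0.62 [329. 232.] [0.523 0.244 0.1  ]
side marker_blue 0.48 [378. 168.] [ 0.374 -0.205  0.012]
```

```bash
python3 - <<'E'
from h import *
a=cv2.imread('pics/a_scene.png');b=cv2.imread('pics/a_side.png')
x=cv2.resize(a[140:225,190:310],None,fx=3.3,fy=3.3,interpolation=2)
y=cv2.resize(b[180:330,290:410],None,fx=3.3,fy=3.3,interpolation=2)
z=cv2.resize(a[220:340,380:480],None,fx=3.3,fy=3.3,interpolation=2)
c=np.zeros((600,800,3),np.uint8);c[:x.shape[0],:x.shape[1]]=x;c[:y.shape[0],400:400+y.shape[1]]=y[:,:400];c[285:285+z.shape[0],:z.shape[1]]=z[:315]
cv2.imwrite('pics/crop1.png',c)
E
```

```text
(no output)
```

View pics/crop1.png

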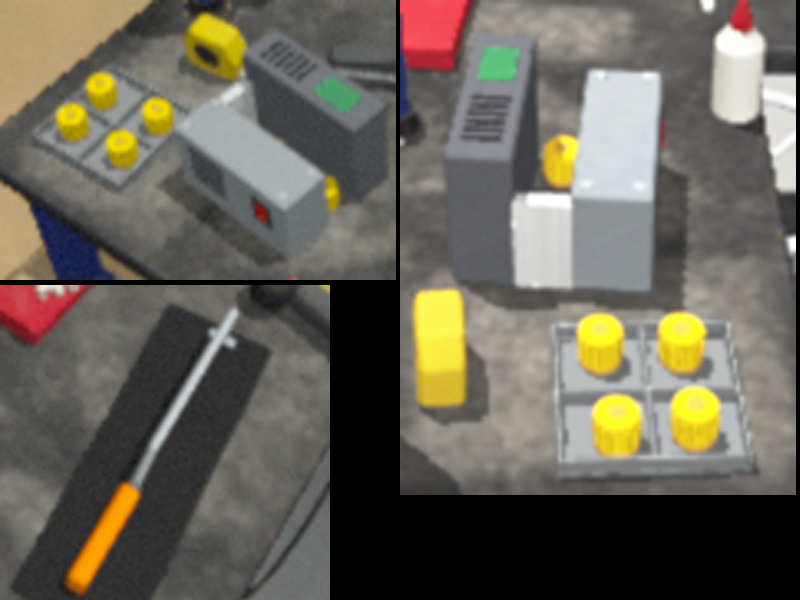

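Call:
apply_moves:
  moves:
    - [-1,-0.95,-0.4,0,0,0,1]
    - [-1,-0.95,-0.4,0,0,0,1]
    - [-1,-0.95,-0.4,0,0,0,1]
    - [-1,-0.95,-0.4,0,0,0,1]
    - [-1,-0.95,-0.4,0,0,0,1]
    - [-1,-0.95,-0.4,0,0,0,1]
    - [-1,-0.95,-0.4,0,0,0,1]

```text
time_s: 1.95
tool_pos: [0.351, 0.3578, 0.3052]
tool_rot: [179.8, 0.2, 159.2]
force: [-0.4, 1.2, 0.4]
grip_width: 0.087
grasp_force: 0.0
```

Call:
apply_moves:
  moves:
    - [-1,-0.95,0,0,0,0.81,1]
    - [-1,-0.95,0,0,0,0.81,1]
    - [-1,-0.95,0,0,0,0.81,1]
    - [-1,-0.95,0,0,0,0.81,1]
    - [-1,-0.95,0,0,0,0.81,1]
    - [-1,-0.95,0,0,0,0.81,1]
    - [-1,-0.95,0,0,0,0.81,1]
    - [-1,-0.95,0,0,0,0.81,1]
    - [-1,-0.95,0,0,0,0.81,1]
    - [-1,-0.95,0,0,0,0.81,1]
    - [-1,-0.95,0,0,0,0.81,1]

```text
time_s: 3.05
tool_pos: [0.4686, 0.1156, 0.3025]
tool_rot: [-180.0, -0.0, 90.4]
force: [-0.3, 0.5, 0.0]
grip_width: 0.087
grasp_force: 0.0
```

```bash
cat >> h.py <<'E'
def go(p,yaw):
    "print shift and turn numbers for a tool-down pose"
    o=env.get_obs(); R0=R.from_euler('xyz',o['tool_rot'],degrees=True); R1=R.from_euler('xyz',[180,0,yaw],degrees=True)
    s=R0.inv().apply(np.array(p)-o['tool_pos']); t=(R0.inv()*R1).as_rotvec()
    print('t',round(float(o['time_s']),2),'at',np.round(o['tool_pos'],4),np.round(o['tool_rot'],1),'-> shift',np.round(s/.2,3),'turn',np.round(t/1.5,3),'rows>=',int(np.ceil(max(np.linalg.norm(s)/.05,np.degrees(np.linalg.norm(t))/8.59))))
E
python3 - <<'E'
from h import *
go([.49,.08,.30],90)
E
```

```text
t 3.05 at [0.4686 0.1156 0.3025] [-180.    -0.    90.4] -> shift [-0.179  0.106  0.013] turn [-0.    -0.     0.004] rows>= 1
```

Call:
apply_moves:
  moves:
    - [-0.2,0.1,0,0,0,0,1]
    - [-0.2,0.1,0,0,0,0,1]
    - [-0.2,0.1,0,0,0,0,1]
    - [-0.2,0.1,0,0,0,0,1]

```text
time_s: 3.45
tool_pos: [0.4885, 0.0762, 0.3025]
tool_rot: [-180.0, -0.0, 90.3]
force: [-0.3, 0.1, 0.3]
grip_width: 0.0871
grasp_force: 0.0
```

```bash
python3 - <<'E'
from h import *
im,cal=snap('wrist','b_wrist'); print(cal)
for n,z in dict(dropped_0=.03,station=.1,rod=.03,tray=.0).items():
    for b in boxes_of('wrist',n): print(n,round(b['conf'],2),np.round(b['location']),np.round(at(cal,b['location'],z,True),3))
E
```

```text
{'fov_y': 65.70646984690485, 'cx': 318.9605768491423, 'cy': 201.2338350935473, 'position': array([0.48858786, 0.15815975, 0.46343391]), 'orientation': array([-17.29693296,   0.08902774,   0.25961008])}
dropped_0 0.69 [334.  78.] [0.509 0.2   0.03 ]
dropped_0 0.61 [328. 130.] [0.501 0.127 0.03 ]
station 0.87 [350.  90.] [0.524 0.179 0.1  ]
rod 0.43 [329. 131.] [0.502 0.126 0.03 ]
tray 0.76 [419. 256.] [ 0.663 -0.084  0.   ]
```

View pics/b_wrist.png

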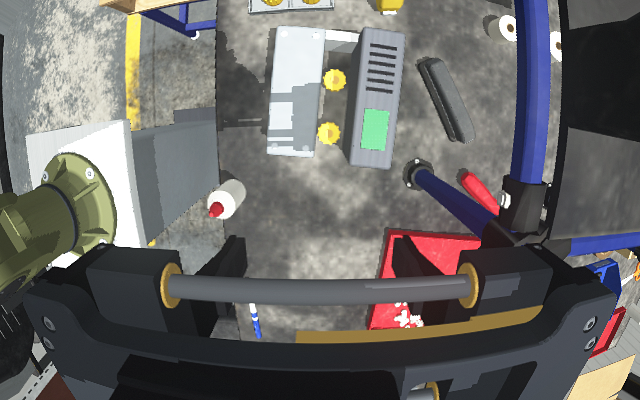

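```bash
python3 - <<'E'
from h import *
a=cv2.imread('pics/b_wrist.png')
cv2.imwrite('pics/crop2.png',cv2.resize(a[15:175,255:415],None,fx=3.7,fy=3.7,interpolation=2))
E
```

```text
(no output)
```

View pics/crop2.png

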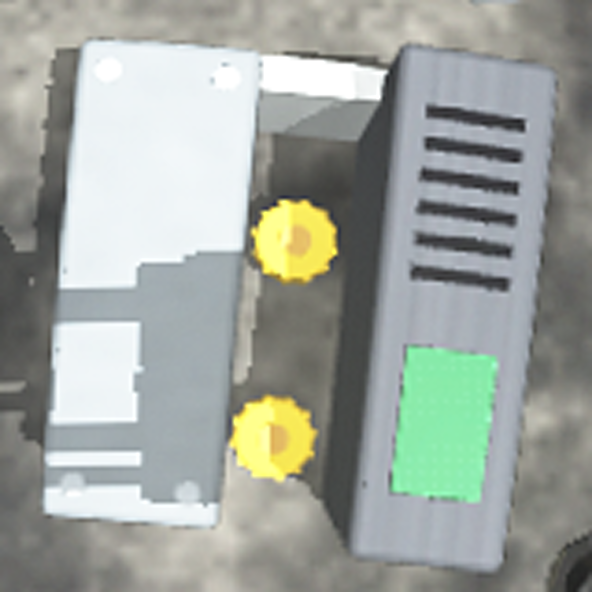

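```bash
python3 - <<'E'
from h import *
from scipy.optimize import least_squares
cal=dict(fov_y=65.70646984690485,cx=318.9605768491423,cy=201.2338350935473,position=np.array([0.48858786,0.15815975,0.46343391]),orientation=np.array([-17.29693296,0.08902774,0.25961008]))
uv=np.array([(83,40),(260,52),(217,527),(45,515),(400,44),(556,68),(502,572),(350,558)])/3.7+[255,15]
L=np.array([(-80,162,90),(-20,162,90),(-20,0,90),(-80,0,90),(20,162,120),(70,162,120),(70,0,120),(20,0,120)])/1000
def P(q):
    return R.from_euler('z',q[2]).apply(L)+[q[0],q[1],0]
s=least_squares(lambda q:(proj(cal,P(q),True)-uv).ravel(),[.5,.1,0])
print(s.x,np.degrees(s.x[2]));print(np.round(s.fun.reshape(-1,2),1))
for k in [(294,240),(275,438)]:
    w=at(cal,np.array(k)/3.7+[255,15],.03,True); print(w,R.from_euler('z',-s.x[2]).apply(w-[s.x[0],s.x[1],0]))
# rod & glue from scene image
for c in ['scene','side']:
    im,cal=snap(c)
    m=masks_of(c,'rod')
    for b in m[:2]:
        ys,xs=np.nonzero(b['pixels']);hsv=cv2.cvtColor(im,cv2.COLOR_RGB2HSV);
        om=((hsv[...,0]>8)&(hsv[...,0]<22)&(hsv[...,1]>180)&b['pixels'])
        oy,ox=np.nonzero(om);print(c,b['conf'],xs.min(),xs.max(),ys.min(),ys.max(),len(ox))
        if len(ox)>20:
            pts=np.array([at(cal,(x,y),.02)[:2] for x,y in zip(ox,oy)]);
            ctr=pts.mean(0);u,sv,vt=np.linalg.svd(pts-ctr);pr=(pts-ctr)@vt[0];print('handle',ctr,np.degrees(np.arctan2(vt[0][1],vt[0][0])),pr.min(),pr.max())
E
```

```text
[ 0.50234373  0.09381968 -0.0842191 ] -4.825398900218749
[[-1.5 -1.1]
 [ 0.9 -1.3]
 [ 0.5  1.8]
 [-1.7  1.2]
 [-0.1 -1.8]
 [ 1.6 -1.3]
 [ 1.   1.5]
 [-0.6  1. ]]
[0.50897729 0.19750083 0.03      ] [-0.00211157  0.10387168  0.03      ]
[0.50251921 0.1222923  0.03      ] [-0.00222025  0.02838646  0.03      ]
scene 0.8 401 450 230 312 204
handle [ 0.42833534 -0.40052319] -178.49030800909065 -0.060031551423366095 0.05423527760407189
side 0.71 300 372 132 144 199
handle [ 0.43590161 -0.38585688] -179.7495093294535 -0.052883732953395116 0.05304127977775147
```

Call:
apply_moves:
  moves:
    - [-1,0,0,0,0,0,1]
    - [-1,0,0,0,0,0,1]
    - [-1,0,0,0,0,0,1]
    - [-1,0,0,0,0,0,1]
    - [-1,0,0,0,0,0,1]

```text
time_s: 4.4
tool_pos: [0.488, -0.1335, 0.3032]
tool_rot: [179.9, 0.2, 89.4]
force: [0.5, -0.4, 0.2]
grip_width: 0.0871
grasp_force: 0.0
```

Call:
apply_moves:
  moves:
    - [-1,-0.15,0,0,0,1,1]
    - [-1,-0.15,0,0,0,1,1]
    - [-1,-0.15,0,0,0,1,1]
    - [-1,-0.15,0,0,0,1,1]
    - [-1,-0.15,0,0,0,1,1]
    - [-1,-0.15,0,0,0,1,1]
    - [-1,-0.15,0,0,0,1,1]
    - [-1,-0.15,0,0,0,1,1]
    - [-1,-0.15,0,0,0,1,1]
    - [-1,-0.15,0,0,0,1,1]
    - [-1,-0.15,0,0,0,1,1]

```text
time_s: 5.5
tool_pos: [0.4604, -0.3243, 0.3025]
tool_rot: [-180.0, 0.0, 4.2]
force: [-0.6, 0.1, -0.5]
grip_width: 0.0873
grasp_force: 0.0
```

```bash
python3 - <<'E'
from h import *
go([.46,-.39,.27],0)
cal=dict(fov_y=65.70646984690485,cx=318.9605768491423,cy=201.2338350935473,position=np.array([0.48858786,0.15815975,0.46343391]),orientation=np.array([-17.29693296,0.08902774,0.25961008]))
for n,k,z in [('bottlebase',(233,188),0.02),('cap',(216,210),.1),('postfoot',(415,176),0),('marker',(250,300),.01),('marker2',(259,338),.01)]: print(n,at(cal,k,z,True))
E
```

```text
t 5.5 at [ 0.4604 -0.3243  0.3025] [-180.     0.     4.2] -> shift [-0.026  0.327  0.162] turn [-0.     0.     0.049] rows>= 2
bottlebase [0.35775008 0.04048556 0.02      ]
cap [0.35584151 0.03247912 0.1       ]
postfoot [0.64015725 0.05638348 0.        ]
marker [ 0.36487427 -0.17041762  0.01      ]
marker2 [ 0.37243468 -0.26400015  0.01      ]
```

Call:
apply_moves:
  moves:
    - [0,0.33,0.15,0,0,0.05,1]
    - [0,0.33,0.15,0,0,0.05,1]
    - [0,0.33,0.15,0,0,0.05,1]
    - [0,0.33,0.15,0,0,0.05,1]

```text
time_s: 5.9
tool_pos: [0.4648, -0.3904, 0.2722]
tool_rot: [-180.0, 0.1, 0.0]
force: [0.4, 0.2, 0.5]
grip_width: 0.0869
grasp_force: 0.0
```

```bash
cat > rod.py <<'E'
from h import *
def handle(name,z=.02):
    im,cal=snap('wrist',name)
    hsv=cv2.cvtColor(im,cv2.COLOR_RGB2HSV); om=((hsv[...,0]>8)&(hsv[...,0]<22)&(hsv[...,1]>170)&(hsv[...,2]>120)).astype(np.uint8)
    om[260:]=0
    n,l,st,_=cv2.connectedComponentsWithStats(om)
    for i in range(1,n):
        if st[i,4]<150: continue
        oy,ox=np.nonzero(l==i);pts=np.array([at(cal,(x,y),z,True)[:2] for x,y in zip(ox,oy)])
        (c,s,a)=cv2.minAreaRect(pts.astype(np.float32)*1000);ctr=pts.mean(0);v=np.linalg.svd(pts-ctr,full_matrices=False)[2][0];v*=np.sign(v[0]);pr=(pts-ctr)@v
        print('px',st[i],'rect',np.round(c),np.round(s),'ctr',ctr,'yaw',np.degrees(np.arctan2(v[1],v[0])),pr.min(),pr.max())
E
python3 - <<'E'
from rod import *
handle('c_wrist',.027)
cal=viewer.get_calibration('wrist')
for n in ['rod','rod_hook','mat','tray']:
    for b in masks_of('wrist',n): 
        ys,xs=np.nonzero(b['pixels']);print(n,round(b['conf'],2),np.round(b['location']),xs.min(),xs.max(),ys.min(),ys.max(),np.round(at(cal,b['location'],.003,True),3))
E
```

```text
px [316 150  16  77 471] rect [ 437. -397.] [108.  18.] ctr [ 0.42000593 -0.39704747] yaw 2.8617007163426202 -0.037028395749600915 0.07085509893397131
rod 0.56 [321. 144.] 308 331 0 227 [ 0.497 -0.392  0.003]
rod_hook 0.94 [320. 143.] 308 331 0 226 [ 0.498 -0.392  0.003]
mat 0.59 [326. 111.] 273 367 0 239 [ 0.543 -0.4    0.003]
mat 0.41 [320. 148.] 308 331 0 226 [ 0.492 -0.391  0.003]
tray 0.74 [156.  44.] 95 224 0 89 [ 0.659 -0.146  0.003]
```

View pics/c_wrist.png

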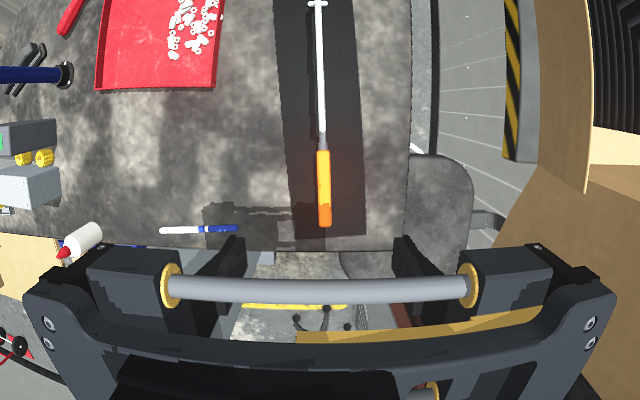

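```bash
python3 - <<'E'
from h import *
cal=viewer.get_calibration('wrist')
h=at(cal,(317,4),.008,True);c=np.array([.437,-.397]);print(h,np.degrees(np.arctan2(*(h[:2]-c)[::-1])),np.linalg.norm(h[:2]-c))
for k in [(296,241),(366,235),(272,20),(355,20)]: print(at(cal,k,.003,True)[:2])
go([.422,-.398,.09],2.5)
E
```

```text
[ 0.69626396 -0.38689872  0.008     ] 2.2311930860248874 0.25946066384070227
[ 0.3498586 -0.354695 ]
[ 0.35966479 -0.46170279]
[ 0.67537491 -0.32481499]
[ 0.67464354 -0.43913062]
t 6.15 at [ 0.4656 -0.3897  0.2732] [-1.8e+02 -1.0e-01  1.0e-01] -> shift [-0.22   0.042  0.916] turn [-0.    -0.001 -0.028] rows>= 4
```

Call:
apply_moves:
  moves:
    - [-0.22,0.04,0.92,0,0,-0.027,1]
    - [-0.22,0.04,0.92,0,0,-0.027,1]
    - [-0.22,0.04,0.92,0,0,-0.027,1]
    - [-0.22,0.04,0.92,0,0,-0.027,1]
    - [-0.22,0.04,0.92,0,0,-0.027,1]
    - [-0.22,0.04,0.92,0,0,-0.027,1]

```text
time_s: 6.75
tool_pos: [0.4217, -0.3986, 0.0896]
tool_rot: [180.0, -0.1, 2.3]
force: [0.3, 1.0, 0.9]
grip_width: 0.0866
grasp_force: 0.0
```

```bash
python3 - <<'E'
from h import *
go([.422,-.398,.007],2.4)
E
```

```text
t 6.75 at [ 0.4217 -0.3986  0.0896] [ 1.8e+02 -1.0e-01  2.3e+00] -> shift [ 0.001 -0.003  0.413] turn [ 0.    -0.001 -0.001] rows>= 2
```

Call:
apply_moves:
  moves:
    - [0,0,0.2,0,0,0,1]
    - [0,0,0.3,0,0,0,1]
    - [0,0,0.36,0,0,0,1]
    - [0,0,0.41,0,0,0,1]
    - [0,0,0.41,0,0,0,1]
    - [0,0,0.41,0,0,0,0]
    - [0,0,0.41,0,0,0,0]
    - [0,0,0.41,0,0,0,0]
    - [0,0,0.41,0,0,0,0]
    - [0,0,0.41,0,0,0,0]
    - [0,0,0.41,0,0,0,0]
    - [0,0,0.41,0,0,0,0]
    - [0,0,0.41,0,0,0,0]
    - [0,0,0.41,0,0,0,0]
  grip_force: 45

```text
time_s: 8.15
tool_pos: [0.4209, -0.3986, 0.0065]
tool_rot: [-180.0, -0.0, 2.3]
force: [0.1, -0.2, -0.3]
grip_width: 0.0231
grasp_force: 0.0
```

Call:
apply_moves:
  moves:
    - [0,0,0,0,0,0,0]
    - [0,0,0,0,0,0,0]
    - [0,0,0,0,0,0,0]
    - [0,0,0,0,0,0,0]
    - [0,0,0,0,0,0,0]
    - [0,0,0,0,0,0,0]

```text
time_s: 8.75
tool_pos: [0.4209, -0.3985, 0.0065]
tool_rot: [-180.0, 0.0, 2.3]
force: [-1.0, 0.7, 0.5]
grip_width: 0.0176
grasp_force: 45.0
```

Call:
apply_moves:
  moves:
    - [0,0,-0.05,0,0,0,0]
    - [0,0,-0.2,0,0,0,0]
    - [0,0,-0.4,0,0,0,0]
    - [0,0,-0.6,0,0,0,0]
    - [0,0,-0.85,0,0,0,0]
    - [0,0,-0.85,0,0,0,0]
    - [0,0,-0.85,0,0,0,0]
    - [0,0,-0.85,0,0,0,0]

```text
time_s: 9.55
tool_pos: [0.4203, -0.3978, 0.1755]
tool_rot: [-179.9, 0.1, 2.3]
force: [-0.7, 0.0, -1.0]
grip_width: 0.0178
grasp_force: 45.0
```

```bash
python3 - <<'E'
from rod import *
handle('d_wrist',.19); 
im,cal=snap('scene','d_scene'); im2,_=snap('side','d_side')
go([.478,-.25,.18],85.2)
E
```

```text
px [ 300  135   38  125 1671] rect [ 457. -396.] [65. 18.] ctr [ 0.44722276 -0.3962478 ] yaw 5.4591349408266545 -0.022993886782013674 0.04272285140977075
t 9.7 at [ 0.4201 -0.3979  0.175 ] [-1.799e+02  1.000e-01  2.200e+00] -> shift [ 0.318 -0.728 -0.025] turn [-0.002  0.001 -0.965] rows>= 10
```

View pics/d_wrist.png

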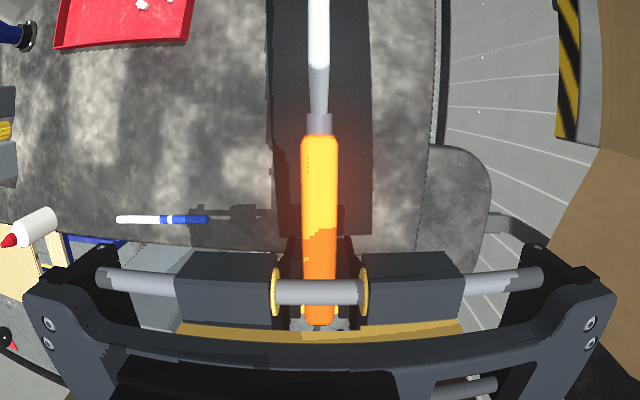

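```bash
python3 - <<'E'
from h import *
cal=viewer.get_calibration('wrist')
print(at(cal,(319,137),.1955,True)-env.get_obs()['tool_pos'])
for k in [(319,250),(319,140),(318,20)]:print(at(cal,k,.1955 if k[1]>100 else .175+.0505,True)-env.get_obs()['tool_pos'])
E
```

```text
[0.06907199 0.00257558 0.02050654]
[0.01291911 0.00039794 0.02050654]
[0.06770028 0.0025224  0.02050654]
[0.11448372 0.00465179 0.05050654]
```

Call:
apply_moves:
  moves:
    - [0.3,-0.63,-0.02,0,0,-0.965,0]
    - [0.3,-0.63,-0.02,0,0,-0.965,0]
    - [0.3,-0.63,-0.02,0,0,-0.965,0]
    - [0.3,-0.63,-0.02,0,0,-0.965,0]
    - [0.3,-0.63,-0.02,0,0,-0.965,0]
    - [0.3,-0.63,-0.02,0,0,-0.965,0]
    - [0.3,-0.63,-0.02,0,0,-0.965,0]
    - [0.3,-0.63,-0.02,0,0,-0.965,0]
    - [0.3,-0.63,-0.02,0,0,-0.965,0]
    - [0.3,-0.63,-0.02,0,0,-0.965,0]
    - [0.3,-0.63,-0.02,0,0,-0.965,0]
    - [0.3,-0.63,-0.02,0,0,-0.965,0]
    - [0.3,-0.63,-0.02,0,0,-0.965,0]
    - [0.3,-0.63,-0.02,0,0,-0.965,0]

```text
time_s: 11.1
tool_pos: [0.4758, -0.2704, 0.1804]
tool_rot: [-180.0, 0.0, 85.1]
force: [0.5, 0.9, -1.9]
grip_width: 0.0175
grasp_force: 45.0
```

```bash
python3 - <<'E'
from h import *
go([.4845,-.117,.15],85.2)
E
```

```text
t 11.1 at [ 0.4758 -0.2704  0.1804] [-180.     0.    85.1] -> shift [ 0.768 -0.022  0.152] turn [-0.     0.    -0.001] rows>= 4
```

Call:
apply_moves:
  moves:
    - [0.77,-0.02,0.1,0,0,0,0]
    - [0.77,-0.02,0.1,0,0,0,0]
    - [0.77,-0.02,0.1,0,0,0,0]
    - [0.77,-0.02,0.1,0,0,0,0]
    - [0.77,-0.02,0.1,0,0,0,0]
    - [0.77,-0.02,0.1,0,0,0,0]
    - [0.77,-0.02,0.1,0,0,0,0]

```text
time_s: 11.8
tool_pos: [0.4848, -0.1186, 0.1609]
tool_rot: [180.0, 0.0, 85.0]
force: [-0.0, 0.5, -1.4]
grip_width: 0.0175
grasp_force: 45.0
```

```bash
python3 - <<'E'
from h import *
go([.4845,-.117,.03],85.2)
im,cal=snap('side');im2,cal2=snap('scene')
o=env.get_obs();p=o['tool_pos'];d=np.radians(o['tool_rot'][2]);u=np.array([np.cos(d),np.sin(d),0]);v=np.array([-u[1],u[0],0]);h=p+.2755*u+[0,0,.0005]
q=[h-.014*v,h+.014*v]
def ov(im,cal):
    im=im[:,:,::-1].copy()
    f=lambda P:[tuple(map(int,np.round(x*4))) for x in proj(cal,P)]
    im=cv2.resize(im,None,fx=4,fy=4,interpolation=2)
    a,b=f(q);cv2.line(im,a,b,(255,0,255),1)
    y=np.radians(-4.825)
    S=np.array([(-20,0,90),(-20,150,90),(20,150,120),(20,0,120)])/1000
    W=R.from_euler('z',y).apply(S)+[.50234,.09382,0]
    cv2.polylines(im,[np.array(f(W))],False,(0,0,255),1)
    return im
A=ov(im,cal);B=ov(im2,cal2)
ca=proj(cal,h)[0]*4;cb=proj(cal2,h)[0]*4
g=lambda I,c:I[max(0,int(c[1])-250):int(c[1])+250,max(0,int(c[0])-195):int(c[0])+195]
C=np.zeros((500,800,3),np.uint8)
a=g(A,ca);b=g(B,cb);C[:a.shape[0],:a.shape[1]]=a;C[:b.shape[0],400:400+b.shape[1]]=b
cv2.imwrite('pics/e.png',C)
E
```

```text
t 11.8 at [ 0.4848 -0.1186  0.1609] [180.   0.  85.] -> shift [ 0.008 -0.002  0.654] turn [ 0.     0.    -0.002] rows>= 3
```

View pics/e.png

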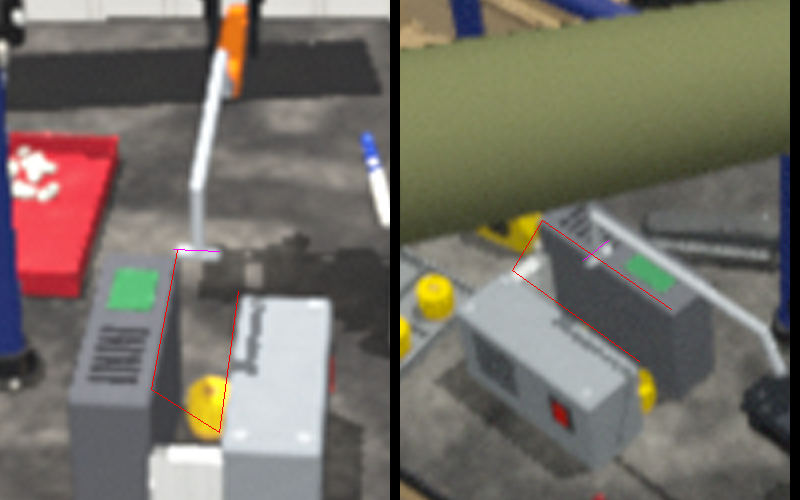

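Call:
apply_moves:
  moves:
    - [0,0,0.1,0,0,0,0]
    - [0,0,0.2,0,0,0,0]
    - [0,0,0.3,0,0,0,0]
    - [0,0,0.4,0,0,0,0]
    - [0,0,0.5,0,0,0,0]
    - [0,0,0.6,0,0,0,0]
    - [0,0,0.6,0,0,0,0]
    - [0,0,0.6,0,0,0,0]

```text
time_s: 12.7
tool_pos: [0.4848, -0.1174, 0.0408]
tool_rot: [-180.0, 0.0, 85.1]
force: [1.0, 0.6, -0.5]
grip_width: 0.0177
grasp_force: 45.0
```

```bash
python3 - <<'E'
from h import *
go([.4845,-.117,.006],85.2)
im,cal=snap('side');im2,cal2=snap('scene')
a=cv2.resize(im[190:280,280:380],None,fx=4,fy=5,interpolation=2);b=cv2.resize(im2[140:230,230:330],None,fx=4,fy=5,interpolation=2)
cv2.imwrite('pics/f.png',np.hstack([a,b])[:,:,::-1])
E
```

```text
t 12.7 at [ 0.4848 -0.1174  0.0408] [-180.     0.    85.1] -> shift [ 0.002 -0.002  0.174] turn [-0.     0.    -0.001] rows>= 1
```

View pics/f.png

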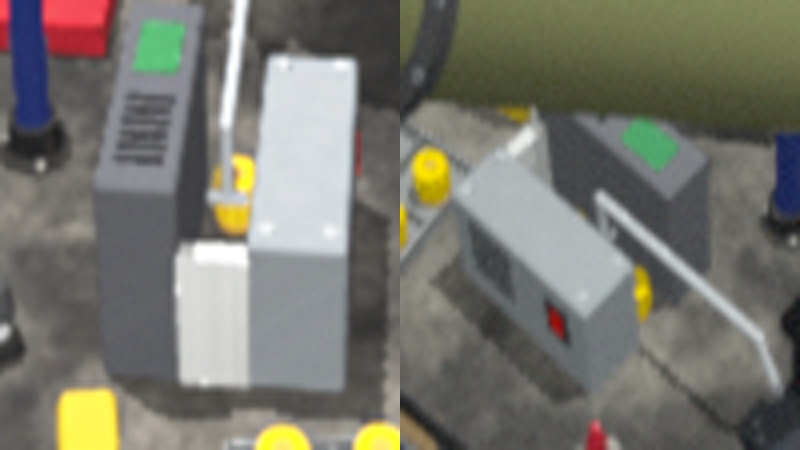

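Call:
apply_moves:
  moves:
    - [0,0,0.08,0,0,0,0]
    - [0,0,0.15,0,0,0,0]
    - [0,0,0.17,0,0,0,0]
    - [-0.03,0,0.17,0,0,0,0]
    - [-0.07,0,0.17,0,0,0,0]
    - [-0.11,0,0.17,0,0,0,0]
    - [-0.15,0,0.17,0,0,0,0]
    - [-0.19,0,0.17,0,0,0,0]
    - [-0.23,0,0.17,0,0,0,0]
    - [-0.27,0,0.17,0,0,0,0]
    - [-0.31,0,0.17,0,0,0,0]
    - [-0.35,0,0.17,0,0,0,0]
    - [-0.39,0,0.17,0,0,0,0]
    - [-0.43,0,0.17,0,0,0,0]
    - [-0.47,0,0.17,0,0,0,0]
    - [-0.51,0,0.17,0,0,0,0]
    - [-0.54,0,0.17,0,0,0,0]
    - [-0.57,0,0.17,0,0,0,0]
    - [-0.58,0,0.17,0,0,0,0]
    - [-0.58,0,0.17,0,0,0,0]

```text
time_s: 14.8
tool_pos: [0.475, -0.2326, 0.0065]
tool_rot: [-180.0, 0.0, 85.2]
force: [0.1, -0.9, -1.4]
grip_width: 0.0177
grasp_force: 45.0
```

```bash
python3 - <<'E'
from h import *
im,cal=snap('side')
for b in boxes_of('side','dropped_0'): print(round(b['conf'],2),np.round(b['location']),np.round(at(cal,b['location'],.02),3))
o=env.get_obs();print(o['tool_pos'],o['force'])
im2,cal2=snap('scene')
for b in boxes_of('scene','dropped_0'): print(round(b['conf'],2),np.round(b['location']),np.round(at(cal2,b['location'],.02),3))
E
```

```text
[ 0.47512308 -0.23200744  0.00650318] [-0.14369894  0.68322209 -1.36872541]
0.54 [309. 215.] [0.486 0.015 0.02 ]
```

Call:
apply_moves:
  moves:
    - [-0.03,0,0,0,0,0,0]
    - [-0.07,0,0,0,0,0,0]
    - [-0.11,0,0,0,0,0,0]
    - [-0.15,0,0,0,0,0,0]
    - [-0.18,0,0,0,0,0,0]
    - [-0.21,0,0,0,0,0,0]
    - [-0.22,0,0,0,0,0,0]
    - [-0.22,0,0,0,0,0,0]
    - [-0.19,0,0,0,0,0,0]
    - [-0.19,0,-0.2,0,0,0,0]
    - [-0.19,0,-0.4,0,0,0,0]
    - [-0.19,0,-0.6,0,0,0,0]
    - [-0.19,0,-0.78,0,0,0,0]
    - [-0.19,0,-0.78,0,0,0,0]

```text
time_s: 16.4
tool_pos: [0.4752, -0.2709, 0.1678]
tool_rot: [179.4, 0.1, 85.2]
force: [0.9, 0.3, -1.3]
grip_width: 0.0179
grasp_force: 45.0
```

```bash
python3 - <<'E'
from h import *
im,cal=snap('side','g_side')
print([ (round(b['conf'],2),np.round(b['location']),np.round(at(cal,b['location'],.02),3)) for b in boxes_of('side','dropped_0')])
im2,cal2=snap('scene')
print([ (round(b['conf'],2),np.round(b['location']),np.round(at(cal2,b['location'],.02),3)) for b in boxes_of('scene','dropped_0')])
go([.4903,-.0492,.16],85.2)
a=cv2.resize(im[120:280,240:400],None,fx=2.5,fy=2.5,interpolation=2);b=cv2.resize(im2[130:290,190:350],None,fx=2.5,fy=2.5,interpolation=2)
cv2.imwrite('pics/g.png',np.hstack([a,b])[:,:,::-1])
E
```

```text
[(0.41, array([344., 196.]), array([ 0.486, -0.03 ,  0.02 ]))]
[]
t 16.6 at [ 0.4711 -0.2689  0.161 ] [-1.799e+02 -1.000e-01  8.520e+01] -> shift [1.103 0.004 0.006] turn [-0.002 -0.001  0.   ] rows>= 5
```

View pics/g.png

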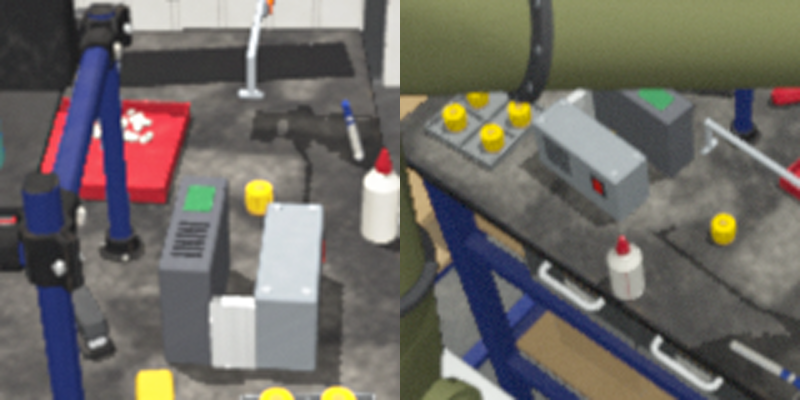

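Call:
apply_moves:
  moves:
    - [0.3,0,0,0,0,0,0]
    - [0.6,0,0,0,0,0,0]
    - [0.8,0,0,0,0,0,0]
    - [0.95,0,0,0,0,0,0]
    - [1,0,0,0,0,0,0]
    - [1,0,0,0,0,0,0]
    - [1,0,0,0,0,0,0]

```text
time_s: 17.3
tool_pos: [0.4879, -0.0722, 0.1616]
tool_rot: [-179.9, 0.1, 85.1]
force: [-0.1, -0.6, -1.4]
grip_width: 0.0178
grasp_force: 45.0
```

```bash
python3 - <<'E'
from h import *
go([.4903,-.0492,.04],85.2)
E
```

```text
t 17.3 at [ 0.4879 -0.0722  0.1616] [-1.799e+02  1.000e-01  8.510e+01] -> shift [0.116 0.003 0.608] turn [-0.001  0.001 -0.001] rows>= 3
```

```bash
cat > kn.py <<'E'
from h import *
def knobs(names=('dropped_0','knob_0'),z=.03,name=None,cam='wrist'):
    im,cal=snap(cam,name); fish=cam=='wrist'
    hsv=cv2.cvtColor(im,cv2.COLOR_RGB2HSV)
    ym=((hsv[...,0]>19)&(hsv[...,0]<34)&(hsv[...,1]>130)&(hsv[...,2]>110)).astype(np.uint8)
    n,l,st,ct=cv2.connectedComponentsWithStats(ym)
    for i in range(1,n):
        if 60<st[i,4]<6000:print('blob',st[i],np.round(at(cal,ct[i],z*.8,fish),3))
    for k in names:
        for b in boxes_of(cam,k): print(k,round(b['conf'],2),np.round(b['location']),np.round(at(cal,b['location'],z,fish),3))
E
python3 - <<'E'
from kn import *
knobs(name='h')
E
```

```text
blob [103   0  14  84 807] [0.27  0.128 0.024]
blob [ 303  138   34   36 1071] [ 0.491 -0.036  0.024]
blob [126 198  15  23 205] [ 0.271 -0.074  0.024]
blob [134 227  14  19 159] [ 0.27  -0.11   0.024]
blob [271 268   8  48 228] [ 0.425 -0.19   0.024]
blob [360 269   8  27  91] [ 0.53  -0.182  0.024]
blob [361 298   7  18  76] [ 0.529 -0.22   0.024]
blob [306 306  27  19 404] [ 0.474 -0.228  0.024]
blob [ 176  319  288   24 3722] [ 0.484 -0.257  0.024]
```

View pics/h.png

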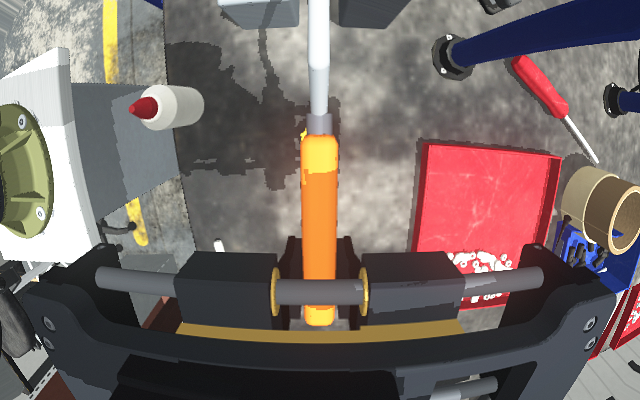

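```bash
python3 - <<'E'
from kn import *
cal=viewer.get_calibration('wrist')
for k,z in [((302,133),.03),((318,133),.03),((422,140),.022),((562,155),.022),((413,248),.022)]: print(k,at(cal,k,z,True))
go([.424,-.293,.16],85.2)
E
```

```text
(302, 133) [ 0.47741354 -0.01369045  0.03      ]
(318, 133) [ 0.49243764 -0.01507624  0.03      ]
(422, 140) [ 0.59617639 -0.02944502  0.022     ]
(562, 155) [ 0.79106902 -0.05134767  0.022     ]
(413, 248) [ 0.58672873 -0.14821525  0.022     ]
t 17.45 at [ 0.4883 -0.0728  0.1622] [-180.    0.   85.] -> shift [-1.125 -0.224  0.012] turn [-0.     0.    -0.002] rows>= 5
```

Call:
apply_moves:
  moves:
    - [-0.25,0,0,0,0,0,0]
    - [-0.5,-0.1,0,0,0,0,0]
    - [-0.75,-0.19,0,0,0,0,0]
    - [-0.95,-0.19,0,0,0,0,0]
    - [-1,-0.19,0,0,0,0,0]
    - [-1,-0.19,0,0,0,0,0]
    - [-1,-0.19,0,0,0,0,0]

```text
time_s: 18.15
tool_pos: [0.4341, -0.2661, 0.1623]
tool_rot: [-180.0, -0.0, 85.2]
force: [-0.1, 1.0, -1.2]
grip_width: 0.0182
grasp_force: 45.0
```

```bash
python3 - <<'E'
from kn import *
go([.430,-.2945,.0065],85.2)
knobs(name='i')
E
```

```text
t 18.15 at [ 0.4341 -0.2661  0.1623] [-180.    -0.    85.2] -> shift [-0.144 -0.008  0.779] turn [-0.    -0.001 -0.   ] rows>= 4
blob [118 114  23  69 889] [ 0.229 -0.197  0.024]
blob [ 304  138   32   35 1003] [ 0.438 -0.23   0.024]
blob [132 188  15  22 198] [ 0.229 -0.258  0.024]
blob [599 214  15  21 195] [ 0.861 -0.349  0.024]
blob [271 268   8  48 220] [ 0.371 -0.383  0.024]
blob [360 268   8  48 216] [ 0.476 -0.392  0.024]
blob [306 306  27  19 384] [ 0.421 -0.422  0.024]
blob [ 176  319  288   24 3709] [ 0.431 -0.451  0.024]
blob [630 351  10  19 109] [ 1.284 -0.823  0.024]
blob [610 360  16  22 125] [ 1.18  -0.81   0.024]
blob [587 371  20  25 151] [ 1.085 -0.81   0.024]
blob [566 383  18  17 125] [ 0.992 -0.797  0.024]
```

Call:
apply_moves:
  moves:
    - [-0.14,-0.01,0.2,0,0,0,0]
    - [-0.14,-0.01,0.4,0,0,0,0]
    - [-0.14,-0.01,0.6,0,0,0,0]
    - [-0.14,-0.01,0.72,0,0,0,0]
    - [-0.14,-0.01,0.78,0,0,0,0]
    - [-0.14,-0.01,0.78,0,0,0,0]
    - [-0.14,0.03,0.78,0,0,0,0]
    - [-0.13,0.07,0.78,0,0,0,0]
    - [-0.13,0.11,0.78,0,0,0,0]
    - [-0.12,0.15,0.78,0,0,0,0]
    - [-0.12,0.19,0.78,0,0,0,0]
    - [-0.12,0.23,0.78,0,0,0,0]
    - [-0.11,0.27,0.78,0,0,0,0]
    - [-0.11,0.3,0.78,0,0,0,0]
    - [-0.11,0.31,0.78,0,0,0,0]
    - [-0.11,0.31,0.78,0,0,0,0]
    - [-0.11,0.26,0.78,0,0,0,0]
    - [-0.11,0.2,0.5,0,0,0,0]
    - [-0.11,0.15,0.25,0,0,0,0]
    - [-0.11,0.15,0,0,0,0,0]

```text
time_s: 20.3
tool_pos: [0.4591, -0.2916, 0.1551]
tool_rot: [-179.9, -0.1, 85.0]
force: [0.8, -0.6, -0.6]
grip_width: 0.0178
grasp_force: 45.0
```

```bash
python3 - <<'E'
from kn import *
im,cal=snap('side')
print([ (round(b['conf'],2),np.round(b['location']),np.round(at(cal,b['location'],.02),3)) for b in boxes_of('side','dropped_0')])
go([.48,-.15,.16],85.2)
im2,_=snap('scene')
a=cv2.resize(im[130:250,250:370],None,fx=3,fy=3,interpolation=2);b=cv2.resize(im2[130:250,240:360],None,fx=3,fy=3,interpolation=2)
cv2.imwrite('pics/j.png',np.hstack([a,b])[:,:,::-1])
E
```

```text
[]
t 20.4 at [ 0.4646 -0.2944  0.1611] [1.793e+02 1.000e-01 8.510e+01] -> shift [0.726 0.014 0.005] turn [ 0.008  0.001 -0.002] rows>= 3
```

View pics/j.png

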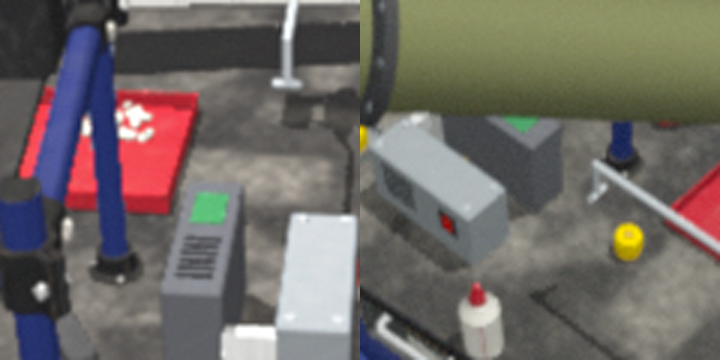

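```bash
python3 - <<'E'
from kn import *
cal=viewer.get_calibration('scene')
print(at(cal,(329.3,210.7),.018))
go([.4898,-.0492,.16],85.2)
E
```

```text
[ 0.54108087 -0.02764293  0.018     ]
t 20.45 at [ 0.4634 -0.2928  0.1578] [179.6   0.   85.1] -> shift [ 1.225  0.028 -0.011] turn [ 0.005  0.    -0.001] rows>= 5
```

Call:
apply_moves:
  moves:
    - [0.2,0.01,0,-0.004,0,0,0]
    - [0.4,0.01,0,-0.004,0,0,0]
    - [0.6,0.01,0,-0.004,0,0,0]
    - [0.8,0.01,0,-0.004,0,0,0]
    - [0.95,0.01,0,-0.004,0,0,0]
    - [1,0.01,0,-0.004,0,0,0]
    - [1,0.01,0,-0.004,0,0,0]
    - [1,0.01,0,-0.004,0,0,0]

```text
time_s: 21.25
tool_pos: [0.4802, -0.0937, 0.1536]
tool_rot: [179.7, 0.1, 85.1]
force: [0.4, -1.0, -1.6]
grip_width: 0.018
grasp_force: 45.0
```

```bash
python3 - <<'E'
from kn import *
go([.4898,-.0492,.041],85.2)
knobs()
E
```

```text
t 21.25 at [ 0.4802 -0.0937  0.1536] [1.797e+02 1.000e-01 8.510e+01] -> shift [0.226 0.026 0.563] turn [ 0.003  0.001 -0.001] rows>= 3
blob [101   0  15  72 795] [0.268 0.11  0.024]
blob [362  97  37  34 330] [ 0.541 -0.021  0.024]
blob [306 139  30  35 877] [ 0.486 -0.057  0.024]
blob [122 189  17  29 318] [ 0.269 -0.086  0.024]
blob [131 224  15  19 179] [ 0.268 -0.123  0.024]
blob [271 268   8  48 228] [ 0.42  -0.204  0.024]
blob [360 269   8  47 198] [ 0.522 -0.213  0.024]
blob [308 306  25  19 334] [ 0.469 -0.244  0.024]
blob [ 176  319  289   24 3682] [ 0.478 -0.271  0.024]
dropped_0 0.6 [378. 113.] [ 0.542 -0.02   0.03 ]
```

Call:
apply_moves:
  moves:
    - [0.1,0.026,0,0.003,0,0,0]
    - [0.2,0.026,0,0.003,0,0,0]
    - [0.225,0.026,0,0.003,0,0,0]
    - [0.225,0.026,0,0.003,0,0,0]
    - [0.225,0.026,0,0.003,0,0,0]

```text
time_s: 21.9
tool_pos: [0.4899, -0.0493, 0.1544]
tool_rot: [179.9, 0.0, 85.1]
force: [-0.4, -0.8, -2.5]
grip_width: 0.0175
grasp_force: 45.0
```

```bash
python3 - <<'E'
from kn import *
go([.4900,-.0490,.041],85.2)
E
```

```text
t 21.9 at [ 0.4899 -0.0493  0.1544] [179.9   0.   85.1] -> shift [ 0.002 -0.     0.567] turn [ 0.001  0.    -0.001] rows>= 3
```

Call:
apply_moves:
  moves:
    - [0,0,0.1,0,0,0,0]
    - [0,0,0.2,0,0,0,0]
    - [0,0,0.3,0,0,0,0]
    - [0,0,0.4,0,0,0,0]
    - [0,0,0.5,0,0,0,0]
    - [0,0,0.54,0,0,0,0]
    - [0,0,0.54,0,0,0,0]

```text
time_s: 22.6
tool_pos: [0.4892, -0.0488, 0.0457]
tool_rot: [-180.0, 0.1, 85.1]
force: [-0.1, 0.4, -1.4]
grip_width: 0.0174
grasp_force: 45.0
```

```bash
python3 - <<'E'
from h import *
go([.4900,-.049,.0065],85.2)
im,cal=snap('side');im2,cal2=snap('scene')
a=cv2.resize(im[190:280,280:380],None,fx=4,fy=5,interpolation=2);b=cv2.resize(im2[140:230,230:330],None,fx=4,fy=5,interpolation=2)
cv2.imwrite('pics/k.png',np.hstack([a,b])[:,:,::-1])
E
```

```text
t 22.6 at [ 0.4892 -0.0488  0.0457] [-1.80e+02  1.00e-01  8.51e+01] -> shift [-0.     0.004  0.196] turn [-0.     0.001 -0.001] rows>= 1
```

View pics/k.png

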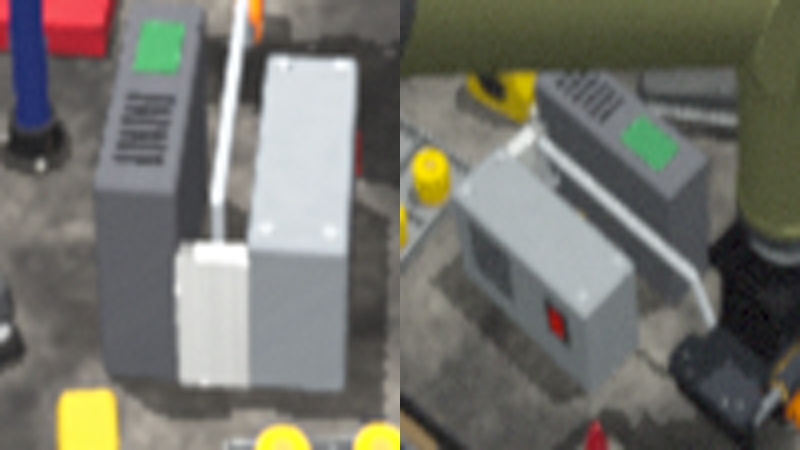

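Call:
apply_moves:
  moves:
    - [0,0,0.1,0,0,0,0]
    - [0,0.004,0.17,0,0,0,0]
    - [0,0.004,0.195,0,0,0,0]
    - [-0.03,0.004,0.195,0,0,0,0]
    - [-0.08,0.004,0.195,0,0,0,0]
    - [-0.13,0.004,0.195,0,0,0,0]
    - [-0.18,0.004,0.195,0,0,0,0]
    - [-0.23,0.004,0.195,0,0,0,0]
    - [-0.28,0.004,0.195,0,0,0,0]
    - [-0.33,0.004,0.195,0,0,0,0]
    - [-0.38,0.004,0.195,0,0,0,0]
    - [-0.43,0.004,0.195,0,0,0,0]
    - [-0.48,0.004,0.195,0,0,0,0]
    - [-0.53,0.004,0.195,0,0,0,0]
    - [-0.58,0.004,0.195,0,0,0,0]
    - [-0.63,0.004,0.195,0,0,0,0]
    - [-0.68,0.004,0.195,0,0,0,0]
    - [-0.72,0.004,0.195,0,0,0,0]
    - [-0.75,0.004,0.195,0,0,0,0]
    - [-0.76,0.004,0.195,0,0,0,0]

```text
time_s: 24.7
tool_pos: [0.4781, -0.2002, 0.0075]
tool_rot: [179.9, 0.0, 85.1]
force: [0.7, 0.7, -0.8]
grip_width: 0.0178
grasp_force: 45.0
```

Call:
apply_moves:
  moves:
    - [-0.03,0,0,0,0,0,0]
    - [-0.07,0,0,0,0,0,0]
    - [-0.11,0,0,0,0,0,0]
    - [-0.14,0,0,0,0,0,0]
    - [-0.15,0,0,0,0,0,0]
    - [-0.15,0,0,0,0,0,0]
    - [-0.12,0,0,0,0,0,0]
    - [-0.12,0,-0.1,0,0,0,0]
    - [-0.12,0,-0.3,0,0,0,0]
    - [-0.12,0,-0.5,0,0,0,0]
    - [-0.12,0,-0.7,0,0,0,0]
    - [-0.12,0,-0.8,0,0,0,0]
    - [-0.12,0,-0.8,0,0,0,0]

```text
time_s: 26.0
tool_pos: [0.4784, -0.2232, 0.1707]
tool_rot: [179.5, -0.0, 85.3]
force: [-0.0, -0.1, -1.8]
grip_width: 0.0177
grasp_force: 45.0
```

```bash
python3 - <<'E'
from kn import *
knobs(name='l',cam='scene')
go([.422,-.30,.17],2.4)
E
```

```text
blob [233 169   9  12  87] [0.471 0.328 0.024]
blob [207 171  10  12  90] [0.41  0.395 0.024]
blob [222 179  10  12  89] [0.415 0.326 0.024]
blob [325 204  10  13 107] [ 0.539 -0.028  0.024]
blob [304 207  10  13 105] [0.488 0.019 0.024]
blob [   0  307   91   93 2062] [-0.312  0.32   0.024]
dropped_0 0.57 [310. 212.] [0.49  0.014 0.03 ]
dropped_0 0.41 [329. 210.] [ 0.536 -0.03   0.03 ]
t 26.15 at [ 0.4753 -0.2222  0.166 ] [-180.    -0.    85.2] -> shift [-0.41  -0.233 -0.02 ] turn [-0.001 -0.     0.964] rows>= 10
```

Call:
apply_moves:
  moves:
    - [-0.4,-0.23,0,0,0,0.96,0]
    - [-0.4,-0.23,0,0,0,0.96,0]
    - [-0.4,-0.23,0,0,0,0.96,0]
    - [-0.4,-0.23,0,0,0,0.96,0]
    - [-0.4,-0.23,0,0,0,0.96,0]
    - [-0.4,-0.23,0,0,0,0.96,0]
    - [-0.4,-0.23,0,0,0,0.96,0]
    - [-0.4,-0.23,0,0,0,0.96,0]
    - [-0.4,-0.23,0,0,0,0.96,0]
    - [-0.4,-0.23,0,0,0,0.96,0]
    - [-0.4,-0.23,0,0,0,0.96,0]
    - [-0.4,-0.23,0,0,0,0.96,0]
    - [-0.4,-0.23,0,0,0,0.96,0]

```text
time_s: 27.45
tool_pos: [0.4231, -0.2988, 0.1667]
tool_rot: [-180.0, -0.0, 2.8]
force: [-0.7, -0.8, -1.0]
grip_width: 0.0176
grasp_force: 45.0
```

```bash
python3 - <<'E'
from kn import *
go([.4209,-.3985,.05],3)
E
```

```text
t 27.45 at [ 0.4231 -0.2988  0.1667] [-180.    -0.     2.8] -> shift [-0.035  0.498  0.583] turn [-0.    -0.    -0.003] rows>= 4
```

Call:
apply_moves:
  moves:
    - [0,0.2,0,0,0,0,0]
    - [-0.02,0.4,0,0,0,0,0]
    - [-0.03,0.5,0.1,0,0,0,0]
    - [-0.03,0.5,0.3,0,0,0,0]
    - [-0.03,0.5,0.5,0,0,0,0]
    - [-0.03,0.5,0.6,0,0,0,0]
    - [-0.03,0.5,0.6,0,0,0,0]

```text
time_s: 28.15
tool_pos: [0.4201, -0.3972, 0.0438]
tool_rot: [-179.8, 0.3, 2.7]
force: [-0.4, 1.1, -0.7]
grip_width: 0.0175
grasp_force: 45.0
```

```bash
python3 - <<'E'
from kn import *
go([.4209,-.3985,.0065],3)
E
```

```text
t 28.15 at [ 0.4201 -0.3972  0.0438] [-179.8    0.3    2.7] -> shift [0.004 0.007 0.187] turn [-0.003  0.003 -0.003] rows>= 1
```

Call:
apply_moves:
  moves:
    - [0,0.007,0.06,0,0,0,0]
    - [0,0.007,0.12,0,0,0,0]
    - [0,0.007,0.16,0,0,0,0]
    - [0,0.007,0.18,0,0,0,0]
    - [0,0.007,0.187,0,0,0,0]
    - [0,0.007,0.187,0,0,0,0]

```text
time_s: 28.75
tool_pos: [0.4226, -0.4008, 0.0101]
tool_rot: [180.0, -0.1, 2.7]
force: [0.4, -0.6, -0.9]
grip_width: 0.0176
grasp_force: 45.0
```

Call:
apply_moves:
  moves:
    - [0,0,0,0,0,0,0.7]
    - [0,0,0,0,0,0,0.7]
    - [0,0,0,0,0,0,0.7]
    - [0,0,0,0,0,0,0.7]
    - [0,0,0,0,0,0,0.7]
    - [0,0,0,0,0,0,0.7]
    - [0,0,0,0,0,0,0.7]
    - [0,0,0,0,0,0,0.7]
    - [0,0,-0.1,0,0,0,0.7]
    - [0,0,-0.3,0,0,0,0.7]
    - [0,0,-0.5,0,0,0,0.7]
    - [0,0,-0.75,0,0,0,0.7]
    - [0,0,-1,0,0,0,0.7]
    - [0,0,-1,0,0,0,0.7]
    - [0,0,-1,0,0,0,0.7]
    - [0,0,-1,0,0,0,0.7]

```text
time_s: 30.35
tool_pos: [0.4217, -0.3999, 0.2087]
tool_rot: [-179.9, -0.0, 2.7]
force: [0.2, 0.1, -0.3]
grip_width: 0.0607
grasp_force: 0.0
```

```bash
python3 - <<'E'
from rod import *
handle('m',.027)
go([.51,-.10,.28],88)
E
```

```text
px [312 119  16  93 239] rect [ 438. -399.] [107.  17.] ctr [ 0.42664221 -0.39580958] yaw 7.747542501822132 -0.04255837776872688 0.0645010125089122
t 30.4 at [ 0.4215 -0.3998  0.2083] [-179.9    0.     2.7] -> shift [ 0.512 -1.477 -0.356] turn [-0.001 -0.    -0.993] rows>= 10
```

View pics/m.png

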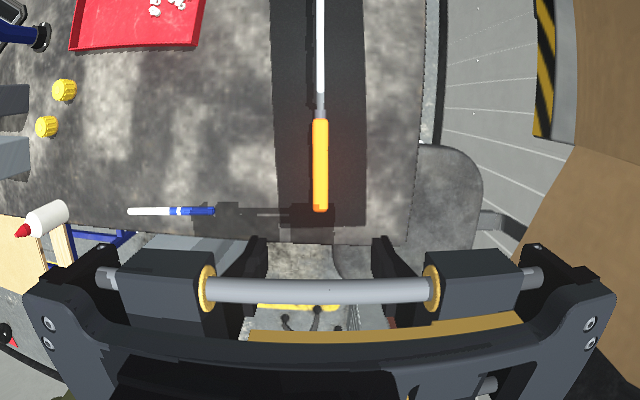

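Call:
apply_moves:
  moves:
    - [0.5,-0.95,-0.36,0,0,-0.97,0.7]
    - [0.5,-0.95,-0.36,0,0,-0.97,0.7]
    - [0.5,-0.95,-0.36,0,0,-0.97,0.7]
    - [0.5,-0.95,-0.36,0,0,-0.97,0.7]
    - [0.5,-0.95,-0.36,0,0,-0.97,0.7]
    - [0.5,-0.95,-0.36,0,0,-0.97,0.7]
    - [0.5,-0.95,-0.36,0,0,-0.97,0.7]
    - [0.5,-0.95,-0.36,0,0,-0.97,0.7]
    - [0.5,-0.95,-0.36,0,0,-0.97,0.7]
    - [0.5,-0.95,-0.36,0,0,-0.97,0.7]
    - [0.5,-0.95,-0.36,0,0,-0.97,0.7]
    - [0.5,-0.95,-0.36,0,0,-0.97,0.7]

```text
time_s: 31.6
tool_pos: [0.5126, -0.206, 0.2809]
tool_rot: [-180.0, -0.0, 85.9]
force: [0.1, 0.1, 0.6]
grip_width: 0.0607
grasp_force: 0.0
```

Call:
apply_moves:
  moves:
    - [0.5,0,0,0,0,0,0.7]
    - [0.5,0,0,0,0,0,0.7]
    - [0.5,0,0,0,0,0,0.7]
    - [0.5,0,0,0,0,0,0.7]
    - [0.5,0,0,0,0,0,0.7]

```text
time_s: 32.1
tool_pos: [0.5197, -0.1076, 0.2819]
tool_rot: [179.9, 0.0, 85.9]
force: [-0.7, -0.4, 0.9]
grip_width: 0.0608
grasp_force: 0.0
```

```bash
cat > tray.py <<'E'
from kn import *
from scipy.optimize import least_squares
def tray(name=None,zcam='wrist'):
    im,cal=snap('wrist',name)
    hsv=cv2.cvtColor(im,cv2.COLOR_RGB2HSV)
    rm=(((hsv[...,0]<6)|(hsv[...,0]>173))&(hsv[...,1]>130)&(hsv[...,2]>70)).astype(np.uint8)
    ms=masks_of('wrist','tray')
    if not ms: print('no tray');return
    m=ms[0]['pixels'].astype(np.uint8); m=cv2.dilate(m,np.ones((7,7)))&rm
    m[250:]=0
    n,l,st,_=cv2.connectedComponentsWithStats(m); i=1+np.argmax(st[1:,4])
    ys,xs=np.nonzero(l==i)
    pts=np.array([at(cal,(x,y),.022,True)[:2] for x,y in zip(xs,ys)])
    r=cv2.minAreaRect((pts*1000).astype(np.float32)); print('tray conf',round(ms[0]['conf'],2),st[i],'rect',np.round(r[0]),np.round(r[1]),round(r[2],1))
    print(np.round(cv2.boxPoints(r)))
E
python3 - <<'E'
from tray import *
tray('n'); knobs(); go([.495,.025,.12],95)
E
```

```text
tray conf 0.66 [  364   110   132   140 13705] rect [ 684. -145.] [207. 193.] 84.1
[[ 577. -239.]
 [ 769. -258.]
 [ 790.  -52.]
 [ 599.  -32.]]
blob [113   0  13  70 647] [0.227 0.139 0.024]
blob [281  61  25  24 112] [0.495 0.02  0.024]
blob [321  92  18  24  63] [ 0.537 -0.023  0.024]
blob [128 173  16  32 288] [ 0.229 -0.112  0.024]
blob [137 212  13  17 131] [ 0.227 -0.169  0.024]
blob [198 266  18  46 402] [ 0.314 -0.296  0.024]
blob [424 270  17  42 239] [ 0.701 -0.342  0.024]
blob [ 248  311  275   32 3445] [ 0.627 -0.409  0.024]
blob [580 364  15  17  76] [ 1.32  -0.782  0.024]
dropped_0 0.73 [292.  72.] [0.495 0.024 0.03 ]
dropped_0 0.56 [335. 100.] [ 0.547 -0.018  0.03 ]
t 32.35 at [ 0.5198 -0.1075  0.2821] [179.9   0.   85.9] -> shift [ 0.652 -0.172  0.81 ] turn [ 0.001  0.    -0.106] rows>= 5
```

```bash
python3 - <<'E'
from kn import *
go([.544,-.045,.12],86)
E
```

```text
t 32.35 at [ 0.5198 -0.1075  0.2821] [179.9   0.   85.9] -> shift [0.32  0.097 0.811] turn [ 0.001  0.    -0.001] rows>= 4
```

Call:
apply_moves:
  moves:
    - [0.32,0.1,0.3,0,0,0,0.6]
    - [0.32,0.1,0.6,0,0,0,0.6]
    - [0.32,0.1,0.8,0,0,0,0.6]
    - [0.32,0.1,0.8,0,0,0,0.6]
    - [0.32,0.1,0.8,0,0,0,0.6]
    - [0.32,0.1,0.8,0,0,0,0.6]
    - [0.32,0.1,0.8,0,0,0,0.6]

```text
time_s: 33.05
tool_pos: [0.5463, -0.0449, 0.1246]
tool_rot: [179.7, -0.0, 86.0]
force: [-0.1, -0.2, 0.9]
grip_width: 0.0524
grasp_force: 0.0
```

```bash
python3 - <<'E'
from kn import *
knobs()
go([.544,-.019,.010],86)
E
```

```text
blob [ 90  10  13  69 514] [0.336 0.135 0.024]
blob [ 234  109   40   38 1130] [0.496 0.026 0.024]
blob [ 297  155   39   40 1110] [ 0.546 -0.02   0.024]
blob [113 207  13  20 146] [ 0.338 -0.045  0.024]
blob [119 234  14  18 139] [ 0.336 -0.077  0.024]
blob [212 266  17  47 359] [ 0.436 -0.132  0.024]
blob [ 232  313  281   30 3513] [ 0.602 -0.201  0.024]
dropped_0 0.91 [253. 127.] [0.497 0.026 0.03 ]
dropped_0 0.85 [318. 174.] [ 0.548 -0.018  0.03 ]
dropped_0 0.73 [449. 220.] [ 0.668 -0.069  0.03 ]
t 33.2 at [ 0.5459 -0.0445  0.1242] [179.7  -0.   86. ] -> shift [ 0.126 -0.021  0.571] turn [ 0.003 -0.001 -0.   ] rows>= 3
```

Call:
apply_moves:
  moves:
    - [0.13,-0.005,0.05,0.003,0,0,0.6]
    - [0.13,-0.005,0.2,0.003,0,0,0.6]
    - [0.13,-0.005,0.4,0.003,0,0,0.6]
    - [0.13,-0.005,0.53,0.003,0,0,0.6]
    - [0.13,-0.005,0.57,0.003,0,0,0.6]
    - [0.13,-0.005,0.57,0.003,0,0,0.6]
    - [0.13,-0.005,0.57,0.003,0,0,0]
    - [0.13,-0.005,0.57,0.003,0,0,0]
    - [0.13,-0.005,0.57,0.003,0,0,0]
    - [0.13,-0.005,0.57,0.003,0,0,0]
    - [0.13,-0.005,0.57,0.003,0,0,0]
    - [0.13,-0.005,0.57,0.003,0,0,0]
    - [0.13,-0.005,0.57,0.003,0,0,0]
    - [0.13,-0.005,0.53,0.003,0,0,0]
    - [0.13,-0.005,0.35,0.003,0,0,0]
    - [0.13,-0.005,0.2,0.003,0,0,0]
    - [0.13,-0.005,0.1,0.003,0,0,0]
    - [0.13,-0.005,0.1,0.003,0,0,0]
  grip_force: 20

```text
time_s: 35.0
tool_pos: [0.5476, -0.018, 0.1054]
tool_rot: [179.8, -0.1, 86.0]
force: [0.9, 0.4, -0.6]
grip_width: 0.0296
grasp_force: 20.0
```

```bash
python3 - <<'E'
from kn import *
print(env.get_obs()['grip_width'],env.get_obs()['grasp_force'])
go([.7217,-.2192,.10],85)
E
```

```text
0.029562408363018985 19.99980926513672
t 35.0 at [ 0.5476 -0.018   0.1054] [ 1.798e+02 -1.000e-01  8.600e+01] -> shift [-0.944  0.938  0.028] turn [ 0.002 -0.001  0.012] rows>= 6
```

Call:
apply_moves:
  moves:
    - [-0.945,0.94,0,0.002,0,0.012,0]
    - [-0.945,0.94,0,0.002,0,0.012,0]
    - [-0.945,0.94,0,0.002,0,0.012,0]
    - [-0.945,0.94,0,0.002,0,0.012,0]
    - [-0.945,0.94,0,0.002,0,0.012,0]
    - [-0.945,0.94,0,0.002,0,0.012,0]
    - [-0.945,0.94,0.05,0.002,0,0.012,0]
    - [-0.945,0.94,0.15,0.002,0,0.012,0]
    - [-0.945,0.94,0.25,0.002,0,0.012,0]
    - [-0.945,0.94,0.35,0.002,0,0.012,0]
    - [-0.945,0.94,0.41,0.002,0,0.012,0]
    - [-0.945,0.94,0.44,0.002,0,0.012,0]
    - [-0.945,0.94,0.44,0.002,0,0.012,0]
    - [-0.945,0.94,0.44,0.002,0,0.012,0]

```text
time_s: 36.4
tool_pos: [0.7199, -0.2189, 0.014]
tool_rot: [-179.7, -0.0, 85.0]
force: [0.4, -0.3, 0.3]
grip_width: 0.0292
grasp_force: 20.0
```

Call:
apply_moves:
  moves:
    - [0,0,0,0,0,0,0.6]
    - [0,0,0,0,0,0,0.6]
    - [0,0,0,0,0,0,0.6]
    - [0,0,0,0,0,0,0.6]
    - [0,0,0,0,0,0,0.6]
    - [0,0,0,0,0,0,0.6]
    - [0,0,-0.1,0,0,0,0.6]
    - [0,0,-0.3,0,0,0,0.6]
    - [0,0,-0.5,0,0,0,0.6]
    - [0,0,-0.6,0,0,0,0.6]
    - [0,0,-0.6,0,0,0,0.6]

```text
time_s: 37.5
tool_pos: [0.7227, -0.2206, 0.1386]
tool_rot: [179.9, 0.1, 85.0]
force: [-0.2, -0.3, -0.6]
grip_width: 0.052
grasp_force: 0.0
```

```bash
python3 - <<'E'
from kn import *
knobs()
go([.497,.026,.12],94)
E
```

```text
blob [ 79   0  34  17 292] [0.508 0.01  0.024]
blob [298 180  36  24 495] [ 0.719 -0.215  0.024]
blob [212 266  16  47 360] [ 0.603 -0.316  0.024]
blob [411 266  16  47 341] [ 0.823 -0.335  0.024]
blob [ 232  313  281   30 3550] [ 0.777 -0.39   0.024]
dropped_0 0.84 [93.  6.] [0.505 0.012 0.03 ]
dropped_0 0.8 [315. 199.] [ 0.719 -0.221  0.03 ]
t 37.65 at [ 0.7197 -0.2191  0.1322] [-179.6   -0.    85. ] -> shift [ 1.124 -1.215  0.071] turn [-0.005 -0.001 -0.105] rows>= 7
```

Call:
apply_moves:
  moves:
    - [0.97,-1,0,0,0,-0.1,0.6]
    - [0.97,-1,0,0,0,-0.1,0.6]
    - [0.97,-1,0,0,0,-0.1,0.6]
    - [0.97,-1,0,0,0,-0.1,0.6]
    - [0.97,-1,0,0,0,-0.1,0.6]
    - [0.97,-1,0,0,0,-0.1,0.6]
    - [0.97,-1,0,0,0,-0.1,0.6]
    - [0.97,-1,0,0,0,-0.1,0.6]

```text
time_s: 38.45
tool_pos: [0.5372, -0.0083, 0.1337]
tool_rot: [-179.6, -0.0, 93.7]
force: [0.7, -0.8, 0.2]
grip_width: 0.0523
grasp_force: 0.0
```

```bash
python3 - <<'E'
from kn import *
knobs()
go([.497,.026,.0105],94)
E
```

```text
blob [105   0  19  63 510] [0.315 0.163 0.024]
blob [103  78  12   9  70] [0.316 0.101 0.024]
blob [257 141  38  34 955] [0.495 0.027 0.024]
blob [113 215  12  17 118] [ 0.316 -0.052  0.024]
blob [212 266  16  47 360] [ 0.434 -0.117  0.024]
blob [415 296  11  17  75] [ 0.658 -0.124  0.024]
blob [ 232  313  281   30 3522] [ 0.614 -0.162  0.024]
dropped_0 0.73 [276. 154.] [0.497 0.031 0.03 ]
t 38.6 at [ 0.5383 -0.0103  0.1343] [-179.6    0.    93.5] -> shift [ 0.194 -0.191  0.62 ] turn [-0.004  0.    -0.006] rows>= 3
```

Call:
apply_moves:
  moves:
    - [0.2,-0.19,0,-0.004,0,0,0.6]
    - [0.2,-0.19,0.05,-0.004,0,0,0.6]
    - [0.2,-0.19,0.25,-0.004,0,0,0.6]
    - [0.2,-0.19,0.42,-0.004,0,0,0.6]
    - [0.2,-0.19,0.57,-0.004,0,0,0.6]
    - [0.2,-0.19,0.62,-0.004,0,0,0.6]
    - [0.2,-0.19,0.62,-0.004,0,0,0.6]
    - [0.2,-0.19,0.62,-0.004,0,0,0]
    - [0.2,-0.19,0.62,-0.004,0,0,0]
    - [0.2,-0.19,0.62,-0.004,0,0,0]
    - [0.2,-0.19,0.62,-0.004,0,0,0]
    - [0.2,-0.19,0.62,-0.004,0,0,0]
    - [0.2,-0.19,0.62,-0.004,0,0,0]
    - [0.2,-0.19,0.62,-0.004,0,0,0]
    - [0.2,-0.19,0.58,-0.004,0,0,0]
    - [0.2,-0.19,0.4,-0.004,0,0,0]
    - [0.2,-0.19,0.2,-0.004,0,0,0]
    - [0.2,-0.19,0.1,-0.004,0,0,0]
    - [0.1,-0.15,0.1,-0.004,0,0,0]
    - [0,-0.1,0.1,-0.004,0,0,0]

```text
time_s: 40.6
tool_pos: [0.5186, -0.0097, 0.1164]
tool_rot: [179.9, -0.1, 93.7]
force: [1.1, -0.6, -0.8]
grip_width: 0.0294
grasp_force: 20.0
```

```bash
python3 - <<'E'
from kn import *
print(env.get_obs()['grip_width'],env.get_obs()['grasp_force'])
go([.6322,-.2101,.0142],85)
E
```

```text
0.029421239073195455 20.000841915607452
t 40.6 at [ 0.5186 -0.0097  0.1164] [ 1.799e+02 -1.000e-01  9.370e+01] -> shift [-1.038  0.5    0.51 ] turn [ 0.002 -0.001  0.102] rows>= 6
```

Call:
apply_moves:
  moves:
    - [-1,0.5,0,0.002,0,0.1,0]
    - [-1,0.5,0,0.002,0,0.1,0]
    - [-1,0.5,0,0.002,0,0.1,0]
    - [-1,0.5,0,0.002,0,0.1,0]
    - [-1,0.5,0,0.002,0,0.1,0]
    - [-1,0.5,0,0.002,0,0.1,0]
    - [-1,0.5,0.15,0.002,0,0.1,0]
    - [-1,0.5,0.3,0.002,0,0.1,0]
    - [-1,0.5,0.3,0.002,0,0.1,0]

```text
time_s: 41.5
tool_pos: [0.6268, -0.2004, 0.0504]
tool_rot: [-179.3, -0.2, 85.1]
force: [-0.5, 0.5, -0.9]
grip_width: 0.0295
grasp_force: 20.0
```

```bash
python3 - <<'E'
from kn import *
go([.6322,-.2101,.0142],85)
E
```

```text
t 41.5 at [ 0.6268 -0.2004  0.0504] [-179.3   -0.2   85.1] -> shift [-0.046  0.033  0.18 ] turn [-0.008 -0.002  0.001] rows>= 1
```

Call:
apply_moves:
  moves:
    - [-0.04,0.02,0.06,0,0,0,0]
    - [-0.04,0.02,0.12,0,0,0,0]
    - [-0.04,0.02,0.17,0,0,0,0]
    - [-0.04,0.02,0.19,0,0,0,0]
    - [-0.04,0.02,0.19,0,0,0,0]
    - [-0.04,0.02,0.19,0,0,0,0]

```text
time_s: 42.1
tool_pos: [0.6338, -0.2116, 0.0171]
tool_rot: [-179.9, -0.0, 85.0]
force: [0.2, 0.3, -0.4]
grip_width: 0.0293
grasp_force: 20.0
```

Lower 2–3 mm, open, lift, then head toward the bin.

Call:
apply_moves:
  moves:
    - [0,0,0.014,0,0,0,0]
    - [0,0,0.014,0,0,0,0]
    - [0,0,0.014,0,0,0,0.6]
    - [0,0,0.014,0,0,0,0.6]
    - [0,0,0.014,0,0,0,0.6]
    - [0,0,0.014,0,0,0,0.6]
    - [0,0,0.014,0,0,0,0.6]
    - [0,0,0.014,0,0,0,0.6]
    - [0,0,-0.1,0,0,0,0.6]
    - [0,0,-0.3,0,0,0,0.6]
    - [0,0,-0.5,0,0,0,0.6]
    - [0,0,-0.7,0,0,0,0.6]
    - [0,-0.2,-0.9,0,0,0,0.6]
    - [0.2,-0.4,-0.95,0,0,0,0.6]
    - [0.4,-0.6,-0.95,0,0,0,0.6]
    - [0.6,-0.8,-0.95,0,0,0,0.6]
    - [0.8,-0.9,-0.95,0,0,0,0.6]
    - [1,-0.9,-0.95,0,0,0,0.6]
    - [1,-0.9,-0.95,0,0,0,0.6]
    - [1,-0.9,-0.95,0,0,0,0.6]

```text
time_s: 44.1
tool_pos: [0.4719, 0.0048, 0.2076]
tool_rot: [-179.9, -0.1, 85.3]
force: [-0.6, -0.4, -1.0]
grip_width: 0.052
grasp_force: 0.0
```

```bash
python3 - <<'E'
from kn import *
go([.44,.30,.24],130)
E
```

```text
t 44.1 at [0.4719 0.0048 0.2076] [-1.799e+02 -1.000e-01  8.530e+01] -> shift [ 1.458 -0.281 -0.16 ] turn [-0.001 -0.001 -0.521] rows>= 6
```

Call:
apply_moves:
  moves:
    - [1,-0.15,-0.2,0,0,0,0.6]
    - [1,-0.15,-0.2,0,0,0,0.6]
    - [1,-0.15,-0.2,0,0,0,0.6]
    - [1,-0.15,-0.2,0,0,0,0.6]
    - [1,-0.15,-0.2,0,0,0,0.6]
    - [1,-0.15,-0.2,0,0,0,0.6]

```text
time_s: 44.7
tool_pos: [0.4605, 0.2049, 0.2475]
tool_rot: [-179.9, 0.0, 85.1]
force: [1.1, -0.3, -1.0]
grip_width: 0.0522
grasp_force: 0.0
```

Call:
apply_moves:
  moves:
    - [0.4,-0.1,0,0,0,-0.05,0.6]
    - [0.4,-0.1,0,0,0,-0.05,0.6]
    - [0.4,-0.1,0,0,0,-0.05,0.6]
    - [0.4,-0.1,0,0,0,-0.05,0.6]
    - [0.4,-0.1,0,0,0,-0.05,0.6]

```text
time_s: 45.2
tool_pos: [0.4482, 0.2832, 0.2475]
tool_rot: [-179.8, 0.0, 89.0]
force: [-0.0, -0.0, -0.1]
grip_width: 0.0522
grasp_force: 0.0
```

```bash
python3 - <<'E'
from kn import *
knobs(z=.033,name='o')
cal=viewer.get_calibration('wrist')
for b in masks_of('wrist','part_bin')[:2]:
    ys,xs=np.nonzero(b['pixels']);pts=np.array([at(cal,(x,y),.012,True)[:2] for x,y in zip(xs,ys)])
    r=cv2.minAreaRect((pts*1000).astype(np.float32));print(b['conf'],r)
go([.44,.3,.12],90)
E
```

```text
blob [320  60  23  26  94] [0.461 0.403 0.026]
blob [278  66  26  27 162] [0.416 0.397 0.026]
blob [126  74  14  69 680] [0.192 0.394 0.026]
blob [409  97  39  57 998] [0.584 0.348 0.026]
blob [328 120  22  20  76] [0.468 0.341 0.026]
blob [283 122  26  25 488] [0.419 0.333 0.026]
blob [131 145  19  60 435] [0.19  0.288 0.026]
blob [212 266  16  47 357] [0.29  0.108 0.026]
blob [411 266  16  47 361] [0.598 0.104 0.026]
blob [ 232  313  280   30 3496] [0.539 0.023 0.026]
knob_0 0.66 [341. 133.] [0.475 0.333 0.033]
knob_0 0.65 [296. 133.] [0.42  0.335 0.033]
knob_0 0.62 [290.  77.] [0.415 0.403 0.033]
knob_0 0.58 [332.  72.] [0.466 0.408 0.033]
0.8 ((442.98199462890625, 371.6673278808594), (126.26876068115234, 126.9781494140625), 2.0246033668518066)
0.18 ((465.7264404296875, 412.08941650390625), (33.179359436035156, 33.18171691894531), 37.411041259765625)
t 45.4 at [0.4474 0.2849 0.2479] [-179.8   -0.    89.2] -> shift [ 0.074 -0.036  0.639] turn [-0.002 -0.001 -0.01 ] rows>= 3
```

Call:
apply_moves:
  moves:
    - [0.1,0.14,0.2,0,0,-0.01,0.47]
    - [0.1,0.14,0.4,0,0,-0.01,0.47]
    - [0.1,0.14,0.5,0,0,-0.01,0.47]
    - [0.1,0.14,0.5,0,0,-0.01,0.47]
    - [0.1,0.14,0.5,0,0,-0.01,0.47]
    - [0.1,0.14,0.5,0,0,-0.01,0.47]
    - [0.1,0.14,0.5,0,0,-0.01,0.47]

```text
time_s: 46.1
tool_pos: [0.4757, 0.3067, 0.1497]
tool_rot: [-180.0, -0.2, 90.2]
force: [0.7, 0.7, -0.2]
grip_width: 0.0411
grasp_force: 0.0
```

```bash
python3 - <<'E'
from kn import *
knobs(z=.033)
go([.475,.334,.0185],90); print(env.get_obs()['grip_width'])
E
```

```text
blob [291  70  35  34 151] [0.465 0.406 0.026]
blob [110  77  15  71 699] [0.263 0.406 0.026]
blob [236  78  37  35 794] [0.415 0.4   0.026]
blob [ 409  121   51   74 1731] [0.583 0.351 0.026]
blob [302 149  34  36 887] [0.475 0.335 0.026]
blob [115 150  20  64 478] [0.261 0.32  0.026]
blob [243 150  35  36 874] [0.42  0.334 0.026]
blob [231 267  13  47 335] [0.383 0.196 0.026]
blob [395 267  13  47 337] [0.569 0.197 0.026]
blob [ 213  315  285   28 3574] [0.528 0.137 0.026]
knob_0 0.85 [253.  92.] [0.417 0.405 0.033]
knob_0 0.74 [307.  85.] [0.465 0.41  0.033]
knob_0 0.64 [320. 168.] [0.477 0.334 0.033]
knob_0 0.56 [260. 169.] [0.421 0.334 0.033]
t 46.25 at [0.4751 0.3064 0.1487] [-1.799e+02 -1.000e-01  9.020e+01] -> shift [0.137 0.001 0.651] turn [-0.001 -0.001  0.002] rows>= 3
0.04070774290921368
```

Call:
apply_moves:
  moves:
    - [0.138,0.005,0.1,0,0,0,0.47]
    - [0.138,0.005,0.3,0,0,0,0.47]
    - [0.138,0.005,0.5,0,0,0,0.47]
    - [0.138,0.005,0.6,0,0,0,0.47]
    - [0.138,0.005,0.65,0,0,0,0.47]
    - [0.138,0.005,0.65,0,0,0,0.47]
    - [0.138,0.005,0.65,0,0,0,0]
    - [0.138,0.005,0.65,0,0,0,0]
    - [0.138,0.005,0.65,0,0,0,0]
    - [0.138,0.005,0.65,0,0,0,0]
    - [0.138,0.005,0.65,0,0,0,0]
    - [0.138,0.005,0.61,0,0,0,0]
    - [0.138,0.005,0.4,0,0,0,0]
    - [0.138,0.005,0.2,0,0,0,0]
    - [0.138,0.005,0,0,0,0,0]
    - [0.138,0.005,-0.2,0,0,0,0]
    - [0.138,0.005,-0.3,0,0,0,0]
    - [0,0,-0.3,0,0,0,0]
    - [-0.25,0,-0.3,0,0,0,0]
    - [-0.25,0,-0.3,0,0,0,0]
  grip_force: 25

```text
time_s: 48.25
tool_pos: [0.4764, 0.2482, 0.2083]
tool_rot: [-179.9, 0.1, 89.6]
force: [1.2, 0.2, 1.6]
grip_width: 0.0295
grasp_force: 25.0
```

```bash
python3 - <<'E'
from kn import *
go([.727,-.1674,.10],85); print(env.get_obs()['grip_width'])
E
```

```text
t 48.25 at [0.4764 0.2482 0.2083] [-1.799e+02  1.000e-01  8.960e+01] -> shift [-2.069  1.267  0.543] turn [-0.002  0.002  0.054] rows>= 10
0.029502835915473483
```

Call:
apply_moves:
  moves:
    - [-1,0,0,0,0,0,0]
    - [-1,0,0,0,0,0,0]
    - [-1,0,0,0,0,0,0]
    - [-1,0,0,0,0,0,0]
    - [-1,0,0,0,0,0,0]

```text
time_s: 48.75
tool_pos: [0.4755, 0.0477, 0.208]
tool_rot: [-179.9, 0.0, 89.5]
force: [0.3, 0.6, 0.4]
grip_width: 0.029
grasp_force: 25.0
```

Call:
apply_moves:
  moves:
    - [-0.25,0,0,0,0,0.05,0]
    - [-0.5,0.2,0,0,0,0.05,0]
    - [-0.75,0.45,0,0,0,0.05,0]
    - [-0.95,0.7,0.2,0,0,0.05,0]
    - [-1,0.9,0.4,0,0,0.05,0]
    - [-1,1,0.5,0,0,0.05,0]
    - [-1,1,0.5,0,0,0.05,0]
    - [-1,1,0.5,0,0,0.05,0]
    - [-1,1,0.5,0,0,0.05,0]

```text
time_s: 49.65
tool_pos: [0.6752, -0.143, 0.1053]
tool_rot: [-179.6, -0.0, 85.9]
force: [-0.6, 0.0, 0.2]
grip_width: 0.0289
grasp_force: 25.0
```

```bash
python3 - <<'E'
from tray import *
tray('p'); knobs()
go([.727,-.1674,.021],85)
E
```

```text
tray conf 0.77 [  220    83   232   167 34594] rect [ 690. -114.] [144. 189.] 84.2
[[ 589. -176.]
 [ 776. -195.]
 [ 791.  -52.]
 [ 603.  -34.]]
blob [ 293  223   53   57 2527] [ 0.673 -0.185  0.024]
blob [251 270  11  45 216] [ 0.607 -0.23   0.024]
blob [377 274  11  41 187] [ 0.732 -0.24   0.024]
blob [ 194  317  287   26 3656] [ 0.693 -0.28   0.024]
knob_0 0.94 [319. 248.] [ 0.674 -0.177  0.03 ]
t 49.9 at [ 0.6762 -0.1427  0.1088] [-1.80e+02 -1.00e-01  8.59e+01] -> shift [-0.106  0.262  0.439] turn [-0.    -0.001  0.011] rows>= 3
```

Call:
apply_moves:
  moves:
    - [-0.1,0.26,0,0,0,0.01,0]
    - [-0.1,0.26,0.1,0,0,0.01,0]
    - [-0.1,0.26,0.25,0,0,0.01,0]
    - [-0.1,0.26,0.36,0,0,0.01,0]
    - [-0.1,0.26,0.42,0,0,0.01,0]
    - [-0.1,0.26,0.44,0,0,0.01,0]
    - [-0.1,0.26,0.44,0,0,0.01,0]
    - [-0.1,0.26,0.44,0,0,0.01,0]

```text
time_s: 50.7
tool_pos: [0.727, -0.1669, 0.0201]
tool_rot: [-180.0, -0.0, 85.0]
force: [0.1, -0.2, 0.2]
grip_width: 0.0293
grasp_force: 25.0
```

Release, lift, and head back toward the bin (reverse path).

Call:
apply_moves:
  moves:
    - [0,0,0.004,0,0,0,0.5]
    - [0,0,0.004,0,0,0,0.5]
    - [0,0,0.004,0,0,0,0.5]
    - [0,0,0.004,0,0,0,0.5]
    - [0,0,0.004,0,0,0,0.5]
    - [0,0,-0.1,0,0,0,0.5]
    - [0,0,-0.3,0,0,0,0.5]
    - [0,0,-0.5,0,0,0,0.5]
    - [0,-0.2,-0.7,0,0,0,0.5]
    - [0,-0.4,-0.9,0,0,0,0.5]
    - [0.1,-0.6,-0.95,0,0,0,0.5]
    - [0.2,-0.8,-0.95,0,0,0,0.5]
    - [0.3,-1,-0.95,0,0,0,0.5]
    - [0.5,-1,-0.95,0,0,0,0.5]
    - [0.7,-1,-0.95,0,0,0,0.5]
    - [0.7,-1,-0.95,0,0,0,0.5]

```text
time_s: 52.3
tool_pos: [0.5396, -0.0026, 0.2093]
tool_rot: [-179.8, -0.3, 85.6]
force: [0.2, -0.2, 0.1]
grip_width: 0.0432
grasp_force: 0.0
```

```bash
python3 - <<'E'
from tray import *
go([.43,.30,.21],90)
E
```

```text
t 52.3 at [ 0.5396 -0.0026  0.2093] [-179.8   -0.3   85.6] -> shift [ 1.466 -0.663  0.006] turn [-0.002 -0.003 -0.051] rows>= 7
```

Call:
apply_moves:
  moves:
    - [0.25,-0.2,0,0,0,-0.05,0.5]
    - [0.5,-0.4,0,0,0,-0.05,0.5]
    - [0.75,-0.55,0,0,0,-0.05,0.5]
    - [1,-0.6,0,0,0,-0.05,0.5]
    - [1,-0.6,0,0,0,-0.05,0.5]
    - [1,-0.6,0,0,0,-0.05,0.5]

```text
time_s: 52.9
tool_pos: [0.4352, 0.2049, 0.2097]
tool_rot: [-179.8, -0.1, 89.8]
force: [0.4, -0.7, -1.0]
grip_width: 0.0433
grasp_force: 0.0
```

Call:
apply_moves:
  moves:
    - [0.25,-0.04,0,0,0,0,0.5]
    - [0.48,-0.04,0,0,0,0,0.5]
    - [0.48,-0.04,0.15,0,0,0,0.5]
    - [0.48,-0.04,0.3,0,0,0,0.5]
    - [0.48,-0.04,0.3,0,0,0,0.5]
    - [0.48,-0.04,0.3,0,0,0,0.5]

```text
time_s: 53.5
tool_pos: [0.4309, 0.2946, 0.15]
tool_rot: [-179.8, -0.0, 89.2]
force: [-0.1, -0.4, 0.6]
grip_width: 0.0436
grasp_force: 0.0
```

```bash
python3 - <<'E'
from tray import *
knobs(z=.033)
go([.42,.334,.0185],90)
E
```

```text
blob [338  56  27  35 179] [0.458 0.405 0.026]
blob [282  64  36  35 191] [0.415 0.399 0.026]
blob [117  73  16  74 765] [0.229 0.397 0.026]
blob [ 449  110   53   71 1900] [0.583 0.349 0.026]
blob [289 137  35  36 908] [0.419 0.333 0.026]
blob [123 149  21  66 517] [0.228 0.311 0.026]
blob [226 267  15  47 337] [0.331 0.185 0.026]
blob [398 267  15  47 327] [0.527 0.182 0.026]
blob [ 218  314  283   29 3551] [0.485 0.123 0.026]
knob_0 0.85 [300.  78.] [0.415 0.404 0.033]
knob_0 0.59 [306. 157.] [0.419 0.332 0.033]
knob_0 0.59 [356.  71.] [0.465 0.41  0.033]
t 53.65 at [0.4317 0.2958 0.1517] [-180.    -0.2   89.3] -> shift [ 0.188 -0.061  0.667] turn [-0.    -0.002 -0.009] rows>= 3
```

Call:
apply_moves:
  moves:
    - [0.186,-0.064,0.1,0,0,0,0.5]
    - [0.186,-0.064,0.3,0,0,0,0.5]
    - [0.186,-0.064,0.5,0,0,0,0.5]
    - [0.186,-0.064,0.61,0,0,0,0.5]
    - [0.186,-0.064,0.665,0,0,0,0.5]
    - [0.186,-0.064,0.665,0,0,0,0.5]
    - [0.186,-0.064,0.665,0,0,0,0]
    - [0.186,-0.064,0.665,0,0,0,0]
    - [0.186,-0.064,0.665,0,0,0,0]
    - [0.186,-0.064,0.665,0,0,0,0]
    - [0.186,-0.064,0.665,0,0,0,0]
    - [0.186,-0.064,0.62,0,0,0,0]
    - [0.186,-0.064,0.4,0,0,0,0]
    - [0.186,-0.064,0.2,0,0,0,0]
    - [0.186,-0.064,0,0,0,0,0]
    - [0.186,-0.064,-0.2,0,0,0,0]
    - [0.186,0,-0.3,0,0,0,0]
    - [0,0.2,-0.3,0,0,0,0]
    - [-0.25,0.25,-0.3,0,0,0,0]
    - [-0.25,0.25,-0.3,0,0,0,0]

```text
time_s: 55.65
tool_pos: [0.4828, 0.2369, 0.2103]
tool_rot: [-179.9, 0.1, 88.7]
force: [1.0, -0.8, -0.8]
grip_width: 0.0292
grasp_force: 25.0
```

Call:
apply_moves:
  moves:
    - [-1,0,0,0,0,0,0]
    - [-1,0,0,0,0,0,0]
    - [-1,0,0,0,0,0,0]
    - [-1,0,0,0,0,0,0]
    - [-1,0,0,0,0,0,0]

```text
time_s: 56.15
tool_pos: [0.4772, 0.0367, 0.2101]
tool_rot: [-179.9, 0.0, 88.6]
force: [0.0, -1.3, 0.2]
grip_width: 0.0294
grasp_force: 25.0
```

```bash
python3 - <<'E'
from tray import *
go([.6374,-.1584,.11],85); print(env.get_obs()['grip_width'])
E
```

```text
t 56.15 at [0.4772 0.0367 0.2101] [-179.9    0.    88.6] -> shift [-0.956  0.826  0.499] turn [-0.002  0.     0.042] rows>= 6
0.029430454415031823
```

Call:
apply_moves:
  moves:
    - [-0.25,0,0,0,0,0.04,0]
    - [-0.5,0.2,0,0,0,0.04,0]
    - [-0.75,0.45,0,0,0,0.04,0]
    - [-0.95,0.7,0.2,0,0,0.04,0]
    - [-0.955,0.825,0.4,0,0,0.04,0]
    - [-0.955,0.825,0.5,0,0,0.04,0]
    - [-0.955,0.825,0.6,0,0,0.04,0]
    - [-0.955,0.825,0.6,0,0,0.04,0]
    - [-0.955,0.825,0.6,0,0,0.04,0]

```text
time_s: 57.05
tool_pos: [0.6395, -0.1472, 0.0889]
tool_rot: [-179.8, -0.1, 85.9]
force: [0.3, 0.4, 0.2]
grip_width: 0.0291
grasp_force: 25.0
```

```bash
python3 - <<'E'
from tray import *
tray('q'); knobs()
go([.6374,-.1584,.0198],85)
E
```

```text
tray conf 0.71 [  258    70   240   180 36019] rect [ 690. -113.] [141. 189.] 84.1
[[ 589. -174.]
 [ 776. -193.]
 [ 791.  -53.]
 [ 603.  -33.]]
blob [402 207  42  39 518] [ 0.719 -0.158  0.024]
blob [ 293  223   53   57 2484] [ 0.639 -0.181  0.024]
blob [250 267  12  48 291] [ 0.579 -0.216  0.024]
blob [377 268  11  47 223] [ 0.693 -0.229  0.024]
blob [ 194  317  287   26 3656] [ 0.658 -0.27   0.024]
knob_0 0.96 [422. 227.] [ 0.723 -0.162  0.03 ]
knob_0 0.57 [316. 256.] [ 0.636 -0.18   0.03 ]
t 57.3 at [ 0.6408 -0.1474  0.0912] [ 1.80e+02 -1.00e-01  8.59e+01] -> shift [-0.056 -0.013  0.357] turn [ 0.    -0.001  0.011] rows>= 2
```

Call:
apply_moves:
  moves:
    - [-0.055,-0.01,0.1,0,0,0.01,0]
    - [-0.055,-0.01,0.2,0,0,0.01,0]
    - [-0.055,-0.01,0.3,0,0,0.01,0]
    - [-0.055,-0.01,0.34,0,0,0.01,0]
    - [-0.055,-0.01,0.355,0,0,0.01,0]
    - [-0.055,-0.01,0.355,0,0,0.01,0]
    - [-0.055,-0.01,0.355,0,0,0.01,0]

```text
time_s: 58.0
tool_pos: [0.6379, -0.1587, 0.0191]
tool_rot: [-180.0, -0.0, 85.0]
force: [0.2, -0.2, -0.3]
grip_width: 0.0293
grasp_force: 25.0
```

Call:
apply_moves:
  moves:
    - [0,0,0.003,0,0,0,0.5]
    - [0,0,0.003,0,0,0,0.5]
    - [0,0,0.003,0,0,0,0.5]
    - [0,0,0.003,0,0,0,0.5]
    - [0,0,0.003,0,0,0,0.5]
    - [0,0,-0.1,0,0,0,0.5]
    - [0,0,-0.3,0,0,0,0.5]
    - [0,0,-0.5,0,0,0,0.5]
    - [0,-0.2,-0.7,0,0,0,0.5]
    - [0,-0.4,-0.9,0,0,0,0.5]
    - [0.1,-0.6,-0.95,0,0,0,0.5]
    - [0.3,-0.7,-0.95,0,0,0,0.5]
    - [0.5,-0.8,-0.95,0,0,0,0.5]
    - [0.75,-0.8,-0.95,0,0,0,0.5]
    - [1,-0.8,-0.95,0,0,0,0.5]
    - [1,-0.8,-0.95,0,0,0,0.5]

```text
time_s: 59.6
tool_pos: [0.4949, 0.0628, 0.2084]
tool_rot: [-179.8, -0.2, 85.7]
force: [-0.3, 0.5, 0.7]
grip_width: 0.0438
grasp_force: 0.0
```

```bash
python3 - <<'E'
from tray import *
go([.46,.35,.21],100)
E
```

```text
t 59.6 at [0.4949 0.0628 0.2084] [-179.8   -0.2   85.7] -> shift [ 1.419 -0.282 -0.002] turn [-0.002 -0.003 -0.167] rows>= 6
```

Call:
apply_moves:
  moves:
    - [0.25,-0.05,0,0,0,0,0.55]
    - [0.5,-0.1,0,0,0,0,0.55]
    - [0.75,-0.1,0,0,0,0,0.55]
    - [1,-0.1,0,0,0,0,0.55]
    - [1,-0.1,0,0,0,0,0.55]
    - [1,-0.1,0,0,0,0,0.55]

```text
time_s: 60.2
tool_pos: [0.4926, 0.256, 0.208]
tool_rot: [-179.8, 0.1, 85.2]
force: [0.1, -0.1, 0.2]
grip_width: 0.0478
grasp_force: 0.0
```

Call:
apply_moves:
  moves:
    - [0.25,0,0,0,0,-0.57,0.55]
    - [0.5,0.05,0,0,0,-0.57,0.55]
    - [0.6,0.08,0,0,0,-0.57,0.55]
    - [0.6,0.08,0.1,0,0,-0.57,0.55]
    - [0.6,0.08,0.3,0,0,-0.57,0.55]
    - [0.6,0.08,0.3,0,0,-0.57,0.55]
    - [0.6,0.08,0.3,0,0,-0.57,0.55]
    - [0.6,0.08,0.3,0,0,-0.57,0.55]

```text
time_s: 61.0
tool_pos: [0.5206, 0.3719, 0.1496]
tool_rot: [-180.0, -0.1, 133.7]
force: [-0.2, -0.9, -0.0]
grip_width: 0.0478
grasp_force: 0.0
```

```bash
python3 - <<'E'
from tray import *
knobs(z=.033)
go([.465,.410,.0185],135)
E
```

```text
blob [ 97   0  51  69 636] [0.253 0.353 0.026]
blob [241  79  36  34 929] [0.415 0.402 0.026]
blob [287 110  35  34 873] [0.466 0.409 0.026]
blob [ 315  218   63   62 1280] [0.577 0.35  0.026]
blob [219 267  15  46 279] [0.518 0.22  0.026]
blob [405 267  15  46 307] [0.673 0.366 0.026]
blob [ 225  314  282   29 3539] [0.684 0.292 0.026]
knob_0 0.77 [260.  95.] [0.417 0.404 0.033]
knob_0 0.71 [304. 126.] [0.465 0.41  0.033]
t 61.15 at [0.52   0.3733 0.1499] [ 1.800e+02 -1.000e-01  1.339e+02] -> shift [ 0.322 -0.071  0.658] turn [ 0.    -0.001 -0.013] rows>= 3
```

Call:
apply_moves:
  moves:
    - [0.2,-0.05,0,0,0,-0.01,0.55]
    - [0.32,-0.068,0,0,0,-0.01,0.55]
    - [0.32,-0.068,0.2,0,0,-0.01,0.55]
    - [0.32,-0.068,0.42,0,0,-0.01,0.55]
    - [0.32,-0.068,0.59,0,0,-0.01,0.55]
    - [0.32,-0.068,0.657,0,0,-0.01,0.55]
    - [0.32,-0.068,0.657,0,0,-0.01,0.55]
    - [0.32,-0.068,0.657,0,0,-0.01,0]
    - [0.32,-0.068,0.657,0,0,-0.01,0]
    - [0.32,-0.068,0.657,0,0,-0.01,0]
    - [0.32,-0.068,0.657,0,0,-0.01,0]
    - [0.32,-0.068,0.657,0,0,-0.01,0]
    - [0.32,-0.068,0.657,0,0,-0.01,0]
    - [0.32,-0.068,0.61,0,0,-0.01,0]
    - [0.32,-0.068,0.4,0,0,-0.01,0]
    - [0.32,-0.068,0.2,0,0,-0.01,0]
    - [0.32,-0.068,0,0,0,-0.01,0]
    - [0.32,-0.068,-0.2,0,0,-0.01,0]
    - [0.32,-0.068,-0.3,0,0,-0.01,0]
    - [0.32,-0.068,-0.3,0,0,-0.01,0]

```text
time_s: 63.15
tool_pos: [0.4665, 0.4113, 0.213]
tool_rot: [179.7, -0.2, 134.9]
force: [0.6, 0.4, -0.4]
grip_width: 0.0295
grasp_force: 25.0
```

```bash
python3 - <<'E'
from tray import *
go([.476,.22,.21],87); print(env.get_obs()['grip_width'])
E
```

```text
t 63.15 at [0.4665 0.4113 0.213 ] [179.7  -0.2 134.9] -> shift [-0.711 -0.641  0.01 ] turn [ 0.003 -0.003  0.557] rows>= 6
0.02947848457736508
```

Call:
apply_moves:
  moves:
    - [-0.2,-0.2,0,0,0,0.555,0]
    - [-0.4,-0.4,0,0,0,0.555,0]
    - [-0.6,-0.55,0,0,0,0.555,0]
    - [-0.71,-0.64,0,0,0,0.555,0]
    - [-0.71,-0.64,0,0,0,0.555,0]
    - [-0.71,-0.64,0,0,0,0.555,0]
    - [-0.71,-0.64,0,0,0,0.555,0]
    - [-0.71,-0.64,0,0,0,0.555,0]

```text
time_s: 63.95
tool_pos: [0.4737, 0.219, 0.2075]
tool_rot: [-179.7, 0.0, 87.3]
force: [0.4, 0.4, -0.4]
grip_width: 0.0291
grasp_force: 25.0
```

Call:
apply_moves:
  moves:
    - [-1,0,0,0,0,0,0]
    - [-1,0,0,0,0,0,0]
    - [-1,0,0,0,0,0,0]
    - [-1,0,0,0,0,0,0]
    - [-1,0,0,0,0,0,0]

```text
time_s: 64.45
tool_pos: [0.4641, 0.0119, 0.2084]
tool_rot: [-179.8, 0.1, 86.7]
force: [0.0, 0.8, -0.0]
grip_width: 0.0291
grasp_force: 25.0
```

Call:
apply_moves:
  moves:
    - [-0.25,0,0,0,0,0.03,0]
    - [-0.5,0.2,0,0,0,0.03,0]
    - [-0.7,0.45,0,0,0,0.03,0]
    - [-0.75,0.7,0.2,0,0,0.03,0]
    - [-0.75,0.9,0.4,0,0,0.03,0]
    - [-0.75,1,0.5,0,0,0.03,0]
    - [-0.75,1,0.5,0,0,0.03,0]
    - [-0.75,1,0.5,0,0,0.03,0]

```text
time_s: 65.25
tool_pos: [0.6562, -0.1388, 0.1029]
tool_rot: [-179.4, 0.0, 84.8]
force: [-0.7, -1.1, -0.4]
grip_width: 0.0289
grasp_force: 25.0
```

```bash
python3 - <<'E'
from tray import *
tray('r'); knobs()
go([.7322,-.1157,.0198],85)
E
```

```text
tray conf 0.66 [  241    85   231   165 32055] rect [ 690. -112.] [138. 188.] 84.1
[[ 589. -171.]
 [ 776. -190.]
 [ 791.  -53.]
 [ 603.  -33.]]
blob [281 209  37  30 364] [ 0.639 -0.147  0.024]
blob [383 209  39  39 442] [ 0.721 -0.157  0.024]
blob [ 292  224   54   56 2517] [ 0.652 -0.182  0.024]
blob [251 268  11  47 256] [ 0.586 -0.221  0.024]
blob [377 268  11  47 232] [ 0.709 -0.231  0.024]
blob [ 194  317  287   26 3660] [ 0.67  -0.277  0.024]
knob_0 0.88 [400. 230.] [ 0.723 -0.164  0.03 ]
knob_0 0.77 [318. 254.] [ 0.651 -0.179  0.03 ]
knob_0 0.58 [295. 225.] [ 0.635 -0.151  0.03 ]
t 65.5 at [ 0.6566 -0.1401  0.1095] [-1.80e+02 -1.00e-01  8.46e+01] -> shift [0.157 0.365 0.448] turn [-0.001 -0.001 -0.005] rows>= 3
```

Call:
apply_moves:
  moves:
    - [0.1,0.2,0,0,0,0,0]
    - [0.16,0.365,0,0,0,0,0]
    - [0.16,0.365,0.1,0,0,0,0]
    - [0.16,0.365,0.22,0,0,0,0]
    - [0.16,0.365,0.34,0,0,0,0]
    - [0.16,0.365,0.42,0,0,0,0]
    - [0.16,0.365,0.445,0,0,0,0]
    - [0.16,0.365,0.445,0,0,0,0]
    - [0.16,0.365,0.445,0,0,0,0]

```text
time_s: 66.4
tool_pos: [0.7329, -0.1154, 0.0202]
tool_rot: [-180.0, -0.0, 84.6]
force: [-0.5, 0.4, -1.0]
grip_width: 0.029
grasp_force: 25.0
```

Call:
apply_moves:
  moves:
    - [0,0,0.003,0,0,0,0.5]
    - [0,0,0.003,0,0,0,0.5]
    - [0,0,0.003,0,0,0,0.5]
    - [0,0,0.003,0,0,0,0.5]
    - [0,0,0.003,0,0,0,0.5]
    - [0,0,-0.1,0,0,0,0.5]
    - [0,0,-0.3,0,0,0,0.5]
    - [0,0,-0.5,0,0,0,0.5]
    - [-0.1,-0.2,-0.6,0,0,0,0.5]
    - [-0.1,-0.4,-0.7,0,0,0,0.5]
    - [-0.1,-0.6,-0.8,0,0,0,0.5]
    - [-0.1,-0.8,-0.9,0,0,0,0.5]
    - [0.1,-1,-0.95,0,0,0,0.5]
    - [0.3,-1,-0.95,0,0,0,0.5]
    - [0.45,-1,-0.95,0,0,0,0.5]
    - [0.45,-1,-0.95,0,0,0,0.5]

```text
time_s: 68.0
tool_pos: [0.542, -0.0005, 0.2094]
tool_rot: [-179.9, -0.2, 85.1]
force: [1.3, -0.1, 0.1]
grip_width: 0.0435
grasp_force: 0.0
```

```bash
python3 - <<'E'
from tray import *
go([.46,.35,.21],100)
E
```

```text
t 68.0 at [ 5.420e-01 -5.000e-04  2.094e-01] [-179.9   -0.2   85.1] -> shift [ 1.711 -0.559  0.006] turn [-0.001 -0.003 -0.173] rows>= 8
```

Call:
apply_moves:
  moves:
    - [0.25,-0.2,0,0,0,0,0.55]
    - [0.5,-0.35,0,0,0,0,0.55]
    - [0.75,-0.35,0,0,0,0,0.55]
    - [1,-0.35,0,0,0,0,0.55]
    - [1,-0.35,0,0,0,0,0.55]
    - [1,-0.35,0,0,0,0,0.55]

```text
time_s: 68.6
tool_pos: [0.4908, 0.2018, 0.2091]
tool_rot: [-179.8, -0.0, 84.9]
force: [0.3, -0.5, 0.0]
grip_width: 0.0475
grasp_force: 0.0
```

Call:
apply_moves:
  moves:
    - [0.25,0,0,0,0,-0.57,0.55]
    - [0.5,-0.1,0,0,0,-0.57,0.55]
    - [0.75,-0.2,0,0,0,-0.57,0.55]
    - [0.85,-0.22,0.1,0,0,-0.57,0.55]
    - [0.85,-0.22,0.3,0,0,-0.57,0.55]
    - [0.85,-0.22,0.3,0,0,-0.57,0.55]
    - [0.85,-0.22,0.3,0,0,-0.57,0.55]
    - [0.85,-0.22,0.3,0,0,-0.57,0.55]

```text
time_s: 69.4
tool_pos: [0.465, 0.3706, 0.1505]
tool_rot: [-180.0, -0.1, 133.3]
force: [0.8, 0.2, -0.0]
grip_width: 0.048
grasp_force: 0.0
```

```bash
python3 - <<'E'
from tray import *
knobs(z=.033)
go([.416,.404,.0185],135)
E
```

```text
blob [101   0  65  80 807] [0.21  0.356 0.026]
blob [286 118  34  34 786] [0.414 0.403 0.026]
blob [384 248  22  27 293] [0.573 0.375 0.026]
blob [219 267  12  46 232] [0.462 0.215 0.026]
blob [407 267  13  46 237] [0.62  0.364 0.026]
blob [ 225  313  282   30 3519] [0.629 0.289 0.026]
knob_0 0.66 [302. 135.] [0.415 0.402 0.033]
t 69.55 at [0.4644 0.3718 0.151 ] [ 1.800e+02 -1.000e-01  1.334e+02] -> shift [ 0.281 -0.066  0.663] turn [ 0.    -0.002 -0.018] rows>= 3
```

Call:
apply_moves:
  moves:
    - [0.2,-0.05,0,0,0,-0.015,0.55]
    - [0.281,-0.072,0.05,0,0,-0.015,0.55]
    - [0.281,-0.072,0.2,0,0,-0.015,0.55]
    - [0.281,-0.072,0.42,0,0,-0.015,0.55]
    - [0.281,-0.072,0.59,0,0,-0.015,0.55]
    - [0.281,-0.072,0.662,0,0,-0.015,0.55]
    - [0.281,-0.072,0.662,0,0,-0.015,0.55]
    - [0.281,-0.072,0.662,0,0,-0.015,0]
    - [0.281,-0.072,0.662,0,0,-0.015,0]
    - [0.281,-0.072,0.662,0,0,-0.015,0]
    - [0.281,-0.072,0.662,0,0,-0.015,0]
    - [0.281,-0.072,0.662,0,0,-0.015,0]
    - [0.281,-0.072,0.662,0,0,-0.015,0]
    - [0.281,-0.072,0.62,0,0,-0.015,0]
    - [0.281,-0.072,0.4,0,0,-0.015,0]
    - [0.281,-0.072,0.2,0,0,-0.015,0]
    - [0.281,-0.072,0,0,0,-0.015,0]
    - [0.281,-0.072,-0.2,0,0,-0.015,0]
    - [0.281,-0.072,-0.3,0,0,-0.015,0]
    - [0.281,-0.072,-0.3,0,0,-0.015,0]

```text
time_s: 71.55
tool_pos: [0.4157, 0.4043, 0.2141]
tool_rot: [179.7, -0.2, 134.9]
force: [-0.1, -0.3, -0.9]
grip_width: 0.029
grasp_force: 25.0
```

```bash
python3 - <<'E'
from tray import *
go([.476,.23,.21],87); print(env.get_obs()['grip_width'])
E
```

```text
t 71.55 at [0.4157 0.4043 0.2141] [179.7  -0.2 134.9] -> shift [-0.831 -0.401  0.015] turn [ 0.002 -0.004  0.557] rows>= 6
0.028992020999538667
```

Call:
apply_moves:
  moves:
    - [-0.2,-0.1,0,0,0,0.555,0]
    - [-0.4,-0.2,0,0,0,0.555,0]
    - [-0.6,-0.3,0,0,0,0.555,0]
    - [-0.83,-0.4,0,0,0,0.555,0]
    - [-0.83,-0.4,0,0,0,0.555,0]
    - [-0.83,-0.4,0,0,0,0.555,0]
    - [-0.83,-0.4,0,0,0,0.555,0]
    - [-0.83,-0.4,0,0,0,0.555,0]

```text
time_s: 72.35
tool_pos: [0.4739, 0.2288, 0.2085]
tool_rot: [-179.7, 0.0, 87.3]
force: [-0.2, 0.6, -0.1]
grip_width: 0.0294
grasp_force: 25.0
```

Call:
apply_moves:
  moves:
    - [-1,0,0,0,0,0,0]
    - [-1,0,0,0,0,0,0]
    - [-1,0,0,0,0,0,0]
    - [-1,0,0,0,0,0,0]
    - [-1,0,0,0,0,0,0]

```text
time_s: 72.85
tool_pos: [0.4643, 0.0217, 0.2094]
tool_rot: [-179.8, 0.0, 86.7]
force: [-0.4, 0.3, -0.0]
grip_width: 0.0291
grasp_force: 25.0
```

Call:
apply_moves:
  moves:
    - [-0.25,0,0,0,0,0.03,0]
    - [-0.5,0.2,0,0,0,0.03,0]
    - [-0.67,0.45,0,0,0,0.03,0]
    - [-0.67,0.7,0.2,0,0,0.03,0]
    - [-0.67,0.85,0.4,0,0,0.03,0]
    - [-0.67,0.85,0.45,0,0,0.03,0]
    - [-0.67,0.85,0.45,0,0,0.03,0]
    - [-0.67,0.85,0.45,0,0,0.03,0]

```text
time_s: 73.65
tool_pos: [0.6268, -0.1127, 0.1176]
tool_rot: [-179.6, 0.0, 84.7]
force: [0.3, 0.0, 0.2]
grip_width: 0.0293
grasp_force: 25.0
```

```bash
python3 - <<'E'
from tray import *
tray('s'); knobs()
go([.6426,-.106,.0198],85)
E
```

```text
tray conf 0.94 [  282   114   211   136 23127] rect [ 690. -103.] [123. 189.] 83.6
[[ 590. -154.]
 [ 777. -175.]
 [ 791.  -52.]
 [ 603.  -31.]]
blob [414 177  37  39 397] [ 0.724 -0.109  0.024]
blob [ 292  225   56   55 2581] [ 0.624 -0.162  0.024]
blob [408 227  35  25 409] [ 0.72  -0.156  0.024]
blob [250 268  12  47 304] [ 0.555 -0.199  0.024]
blob [383 271   5  26  75] [ 0.685 -0.203  0.024]
blob [377 298  11  17 100] [ 0.683 -0.232  0.024]
blob [ 194  317  287   26 3670] [ 0.642 -0.262  0.024]
dropped_0 0.55 [334. 307.] [ 0.633 -0.221  0.03 ]
knob_0 0.9 [422. 241.] [ 0.72  -0.156  0.03 ]
knob_0 0.83 [431. 195.] [ 0.727 -0.113  0.03 ]
knob_0 0.73 [317. 254.] [ 0.622 -0.159  0.03 ]
knob_0 0.62 [339. 234.] [ 0.643 -0.141  0.03 ]
t 73.9 at [ 0.628  -0.1128  0.121 ] [ 1.80e+02 -1.00e-01  8.46e+01] -> shift [0.039 0.069 0.506] turn [ 0.    -0.001 -0.005] rows>= 3
```

Call:
apply_moves:
  moves:
    - [0.04,0.07,0,0,0,0,0]
    - [0.04,0.07,0.12,0,0,0,0]
    - [0.04,0.07,0.25,0,0,0,0]
    - [0.04,0.07,0.38,0,0,0,0]
    - [0.04,0.07,0.48,0,0,0,0]
    - [0.04,0.07,0.503,0,0,0,0]
    - [0.04,0.07,0.503,0,0,0,0]
    - [0.04,0.07,0.503,0,0,0,0]

```text
time_s: 74.7
tool_pos: [0.643, -0.1062, 0.0199]
tool_rot: [-180.0, -0.1, 84.6]
force: [0.4, -0.5, -0.0]
grip_width: 0.0287
grasp_force: 25.0
```

Call:
apply_moves:
  moves:
    - [0,0,0.003,0,0,0,0.5]
    - [0,0,0.003,0,0,0,0.5]
    - [0,0,0.003,0,0,0,0.5]
    - [0,0,0.003,0,0,0,0.5]
    - [0,0,0.003,0,0,0,0.5]
    - [0,0,-0.1,0,0,0,0.5]
    - [0,0,-0.3,0,0,0,0.5]
    - [0,0,-0.5,0,0,0,0.5]
    - [-0.2,-0.1,-0.7,0,0,0,0.5]
    - [-0.4,-0.2,-0.9,0,0,0,0.5]
    - [-0.6,-0.2,-1,0,0,0,0.5]
    - [-0.7,-0.2,-1,0,0,0,0.5]
    - [-0.7,-0.2,-1,0,0,0,0.5]
    - [-0.7,-0.2,-1,0,0,0,0.5]

```text
time_s: 76.1
tool_pos: [0.5893, -0.2428, 0.2183]
tool_rot: [-179.8, -0.1, 84.5]
force: [0.0, 0.1, -0.2]
grip_width: 0.0434
grasp_force: 0.0
```

```bash
python3 - <<'E'
from tray import *
tray('t'); knobs(z=.033)
im,cal=snap('side')
for n in ['knob_0','dropped_0']:
    print(n,[(round(b['conf'],2),np.round(at(cal,b['location'],.02),3)) for b in boxes_of('side',n)])
knobs(cam='scene',names=['knob_0','marker_blue','tape_measure','rod'])
E
```

```text
tray conf 0.98 [  313     3   156   177 19578] rect [ 686. -147.] [208. 189.] 84.2
[[ 581. -242.]
 [ 769. -261.]
 [ 790.  -53.]
 [ 603.  -34.]]
blob [ 95  10  13  21 208] [0.316 0.015 0.026]
blob [342  47  29  29 178] [ 0.64  -0.111  0.026]
blob [416  54  30  27 254] [ 0.724 -0.12   0.026]
blob [341  92  30  27 109] [ 0.632 -0.157  0.026]
blob [414  97  30  27 229] [ 0.718 -0.167  0.026]
blob [104 130  22  61 701] [ 0.317 -0.183  0.026]
blob [342 140  24  29 124] [ 0.627 -0.209  0.026]
blob [410 142  29  27 203] [ 0.709 -0.217  0.026]
blob [118 194  13  20 164] [ 0.317 -0.248  0.026]
blob [506 228  13  22 174] [ 0.857 -0.348  0.026]
blob [226 267  15  47 345] [ 0.454 -0.385  0.026]
blob [398 267  15  47 329] [ 0.695 -0.405  0.026]
blob [ 217  314  284   29 3570] [ 0.637 -0.476  0.026]
blob [604 346  15  19 102] [ 1.333 -0.773  0.026]
blob [583 355  18  21 119] [ 1.245 -0.772  0.026]
dropped_0 0.97 [423. 155.] [ 0.713 -0.221  0.033]
dropped_0 0.79 [356. 153.] [ 0.634 -0.213  0.033]
knob_0 0.94 [354. 107.] [ 0.635 -0.16   0.033]
knob_0 0.81 [427.  67.] [ 0.724 -0.118  0.033]
knob_0 0.77 [426. 110.] [ 0.719 -0.168  0.033]
knob_0 0.56 [355.  60.] [ 0.641 -0.108  0.033]
knob_0 []
dropped_0 [(0.54, array([ 0.634, -0.231,  0.02 ]))]
blob [246 144  19  20 234] [0.59  0.348 0.024]
blob [362 198   9  12  90] [ 0.637 -0.112  0.024]
blob [402 199  10  11  85] [ 0.715 -0.226  0.024]
blob [374 206  10  12  94] [ 0.632 -0.163  0.024]
blob [388 215   9  12  91] [ 0.629 -0.219  0.024]
blob [   0  307   91   93 2082] [-0.312  0.319  0.024]
knob_0 0.42 [378. 210.] [ 0.634 -0.16   0.03 ]
knob_0 0.39 [368. 203.] [ 0.637 -0.121  0.03 ]
marker_blue 0.63 [343. 277.] [ 0.358 -0.208  0.03 ]
marker_blue 0.5 [422. 279.] [ 0.494 -0.399  0.03 ]
tape_measure 0.75 [254. 154.] [0.578 0.342 0.03 ]
tape_measure 0.47 [278. 185.] [0.518 0.176 0.03 ]
tape_measure 0.46 [227. 176.] [0.444 0.349 0.03 ]
rod 0.8 [419. 288.] [ 0.463 -0.407  0.03 ]
```

```bash
python3 -c "
from cell import env
print(env.sign_off())"
```

```text
the job is handed in; nothing more can be done
None
```

The job is handed in: both dropped knobs were drawn out with the hooked rod, the rod is back lengthwise on its mat, and all six knobs (two fished out, four from the bin) stand side by side in the red tray, confirmed by a last camera check at about 76 s; the tape measure and marker were not touched.

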